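Stack a mandrel on an arbor press cross-slide and wind it home

ROBOT

A 6-joint arm with a two-finger parallel gripper is mounted at the origin on the work surface. World frame = base frame: x ahead of the robot, y to its left, z up, the work surface at z = 0. Lengths are in m, angles in rad, forces in N, time in s.
With the tool pointing down it reaches from about 0.325 to 0.775 m from the base axis. Payload 9.3 kg.
Tool frame: the origin (TCP) lies between the finger pads; the fingertips stand 8 mm ahead of it and the grasp point (between the pads) lies 11 mm behind it (r.tips_ahead is the distance from the TCP to the fingertips, in m); y points along the fingers, z is the direction in which the jaws open and shut, and the axes are right-handed (so a half turn about y gives the same grasp; the last joint's range is limited). The gripper opens to 85 mm and grips with 20 to 120 N. Pads are 22 mm wide; open, the fingers measure 114 mm over their backs; the gripper's body (76 mm by 85 mm) begins 54 mm behind the grasp point. The pads swing forward as they close: fully open they stand 13 mm farther back than shut.
Start: joints at [0.991, 0.259, 0.021, 1.334, 0, 1.418], TCP at [0.228, 0.501, 0.239] pointing down, gripper open.
Joint ranges: [-3.04, 3.04], [-0.91, 1.82], [-1.04, 1.36], [-1.92, 1.95], [-1.52, 1.45], [-3.14, 3.14]. Speed limits (rad/s): [2.22, 2.22, 2.79, 3.14, 3.14, 3.14].

INTERFACE

Orientations are given as a unit quaternion [x, y, z, w].
In Python, from bench import status, imaging, order, r gives the robot as it stands. The module is installed in compiled form; this text tells all that it offers.
- The arm moves only by the tool drive_tool, never from a script. Its argument "steps" is a list that holds one entry, the list of rows, each a list of 7 numbers: the shift along the tool's x, y, z in cm, then the turn, a rotation vector about the tool's x, y, z in rad, then the finger opening in cm, from 0 to 8.54. A call has 1 to 12 rows; each row is the pose to reach, as a shift and turn from the pose measured when the call began, along the tool's axes at that moment; what a row does not reach only later rows make up. A row lasts 1/12 s, in which the tool goes at most 41.7 mm and 7.16 degrees, less where a joint would pass 70% of its speed; a pose out of reach is approached as far as the arm can. A call with a gripper value outside its range is refused whole. The fingers move at their own pace and stop on an object; "newtons" is the grip in N (left out, the last holds). Time passes only in rows, so rows that repeat a pose let the fingers close. It gives the time, the measured TCP pose, the force and the opening at its end, in the units of the state.
- status.sense(): the state, without advancing time (a new reading comes with each control period).
- imaging.capture(name): name is "scene" or "side" or "wrist"; returns (picture, depth): 400x640x3 uint8, blue, green, red; 400x640 float32, m along the optical axis (not along the pixel's ray), 0 where there is no reading.
- imaging.camera_params(name): a dict with "intrinsics" (3x3 intrinsics, pixels), "rvec" (rotation vector, rad) and "tvec" (3), from world to camera coordinates, as OpenCV has them; the wrist camera has in their place "mount" (4x4, takes a point from camera to tool coordinates, whose origin is the TCP and whose axes are the tool frame's). Camera axes: x right, y down, z forward; pixel columns grow to the right and rows downward; lengths in m; the calibration is good to about 2 mm. The wrist camera is an equidistant fisheye: a pixel r from the principal point sees the ray r / f radians off the axis. A picture is of the moment at which its call begins: read the wrist's pose just before it. camera_params takes no time and is no camera call.
- order.close_job(): hands the job in, once; it reports no verdict.
The state is a dict: "t": time; "q": joint angles; "joint_vel": joint speeds; "effort": joint torques, N m; "position": TCP position; "eef_rot": TCP orientation; "contact_force": force on the tool from outside, world axes, zero at the start; "torque": the same for the moment, N m; "grip_width": finger opening in m.
Only numpy, scipy, OpenCV 4.12 (cv2) and the standard library are available. Lean on these libraries where they do the work, as an engineer would, in place of code of your own. Each camera call takes 0.05 s, during which the arm holds its last target.

TASK

Wind the press's sliding table all the way out from under the ram by pushing the spokes of its star wheel, then thread onto the table's stud, in this order, the dark spacer, all the bright washers on the cork mat (two to four of them) and last the brass bushing out of the blue bin. Then wind the table all the way back home under the ram with the star wheel, leaving the stack on the stud. Leave the other parts in the bin and the tools and containers on the bench where they are, and never shove the sliding table itself.

Things in the scene. Friction and masses are not known exactly. Their poses are not given: they have to be found in the camera images.
- press: Blue C-frame arbor press, grey base plate 110 x 520 x 12, fixed. Origin: on the bench under the plate's middle; z up, y along the slide towards the column, x away from the robot. The slide carries a square table 85 x 85, top at height 35; its centre is at (0, 180) under the ram, at (0, 0) fully out (loading place).
- ram (a point): Foot of the press ram, height 120, above the table's home place. The blue head above it, at heights 195 to 270, spans -40 to +155 in the press's x and +-38 in y about this point; the column stands 95 to 155 behind it (+x).
- hub (a point): Centre of the star wheel on its upright axis, height 75 (mid-spoke), at (0, -200) of the press; has the press's axes, does not turn. The wheel lies flat: hub diameter 44, 26 high; five round steel spokes 12 thick, 72 degrees apart, red balls of diameter 22 centred 92 from the axis. Below: gearbox 70 x 70 up to height 57, base plate top at height 12.
- guard (a point): Middle of the near (-x) edge, top side (height 98), of the fixed pale translucent guard over the far half of the wheel: a 4 thick plate from x = 17 to 117 and y +-110 from the wheel's axis, on two thin posts at its far corners. Spokes can be pushed only on the near (-x) side, with a finger put between two spokes from above, within about 70 degrees either side of -x.
- wheel (a joint): Angle of the star wheel, rad, 0 to 7.5 between hard stops, counter-clockwise seen from above. At angle q the five spokes point at angles q + k*72 degrees from the hub point's x axis. Counter-clockwise (growing) winds the table out; 24 mm of table travel per rad. It stays where it is left; about 0.7 N m turns it (9 N at 80 from the axis).
- table_slide (a joint): Travel of the sliding table along the press's -y, m: 0 home under the ram, 0.18 fully out at the loading place. Geared to the wheel; pushing the table itself takes about 28 N and is forbidden.
- stud_foot (a point): Centre of the sliding table's top face, at the foot of the upright stud (height 35 above the bench); moves with the table. The steel stud is 14 in diameter and 60 high, the top 7 tapering to 6.
- spacer: A clean ring, both faces alike, lying flat; outer diameter 42, hole 22; the origin is the centre of its underside (its topside if the ring has been turned over). Spacer: dark steel, 16 high. Goes first, down onto the table. On the cork mat.
- washer1: A clean ring, both faces alike, lying flat; outer diameter 42, hole 22; the origin is the centre of its underside (its topside if the ring has been turned over). Washer: bright steel, 8 high. On the cork mat; two to four of the four washers are present. Washers in any order among themselves.
- washer2: A clean ring, both faces alike, lying flat; outer diameter 42, hole 22; the origin is the centre of its underside (its topside if the ring has been turned over). Washer: bright steel, 8 high. On the cork mat; two to four of the four washers are present. Washers in any order among themselves.
- washer3: A clean ring, both faces alike, lying flat; outer diameter 42, hole 22; the origin is the centre of its underside (its topside if the ring has been turned over). Washer: bright steel, 8 high. On the cork mat; two to four of the four washers are present. Washers in any order among themselves.
- washer4: A clean ring, both faces alike, lying flat; outer diameter 42, hole 22; the origin is the centre of its underside (its topside if the ring has been turned over). Washer: bright steel, 8 high. On the cork mat; two to four of the four washers are present. Washers in any order among themselves.
- bushing: A clean ring, both faces alike, lying flat; outer diameter 42, hole 22; the origin is the centre of its underside (its topside if the ring has been turned over). Bushing: brass-coloured, 20 high. Starts in the bin. Goes on top of the washers.
- bin: Open blue plastic bin fixed on the bench, outside 170 (x) x 230 (y) x 50 high, wall and floor 5 thick; origin at the centre of its underside. Three parts stand in a row along its y axis, 65 apart: bushing, bearing, nut, in any order.
- mat: Thin cork mat 340 x 240 on the bench, flat (treat its top as the bench), origin at its middle. The spacer and washers lie on it about 85 apart.
- bearing: Leave alone: ball bearing in the bin, diameter 40, 13 high, steel with a black seal. Origin: centre of underside.
- nut: Leave alone: dark hexagon nut in the bin, 36 across flats, 16 high. Origin: centre of underside.
- wrench: Leave alone: steel wrench 190 long lying on the bench, right of the cork mat.
- grease_tin: Leave alone: tin, diameter 80, 90 high, yellow band, far right.
- mug: Leave alone: white mug, diameter 80, 90 high, at the left.
- oil: Leave alone: grey bottle with black cap, diameter 70, 190 high, far left.

How it is judged:
By the outcome, as a careful person would: the job done as asked, in the order asked, and still so for the second after the job is handed in, with the robot touching nothing.
Of washer1, washer2, washer3, washer4 only 2 to 4 are there at a start; the rules pass over those that are not, and their reading is None.
At some moment in a run one of spacer, washer1, washer2, washer3, washer4 may be knocked a few centimetres aside while the robot is not near it.
It also fails if it takes over 210 s, if anything falls off the work surface, if the arm or the gripper's body presses on something with over 40 N, if the wrist force passes 120 N, or if a joint passes its speed limit or range.

## Working session

There is one attempt and no reset: what is moved stays moved. The work goes in short steps, Python scripts to look and compute and a tool call to move; the robot and the scene stay as the last step left them, time stands still between calls to the robot, and variables do not carry over. Pictures are saved under pics/ and viewed, and the job is handed in when it is done.

Besides the shell and the picture viewer there is one more tool, called after "Emit:" by a JSON object that holds its "name" and its "arguments". drive_tool: Moves the arm, as the interface text tells. Its arguments: {"type":"object","properties":{"steps":{"type":"array","items":{"type":"array","items":{"type":"array","items":{"type":"number"}}}},"newtons":{"type":"number"}},"required":["steps"]}

```bash
mkdir -p pics; ls; cat > h.py <<'E'
import numpy as np, cv2
from scipy.spatial.transform import Rotation as R
from bench import status, imaging, order, r
def cap(name, fn=None):
    s=status.sense(); p,d=imaging.capture(name)
    if fn: cv2.imwrite('pics/'+fn,p)
    return s,p,d
def ray_world(name,u,v,s=None):
    c=imaging.camera_params(name);K=np.array(c['intrinsics'],float)
    x=(u-K[0,2])/K[0,0];y=(v-K[1,2])/K[1,1]
    if name=='wrist':
        th=np.hypot(x,y);a=np.arctan2(y,x)
        dc=np.array([np.sin(th)*np.cos(a),np.sin(th)*np.sin(a),np.cos(th)])
        M=np.array(c['mount']);Rt=R.from_quat(s['eef_rot']).as_matrix()
        o=Rt@M[:3,3]+np.array(s['position']);return o,Rt@M[:3,:3]@dc
    Rm=cv2.Rodrigues(np.array(c['rvec'],float))[0];t=np.array(c['tvec'],float).ravel()
    return -Rm.T@t,Rm.T@np.array([x,y,1.])
def at_z(name,u,v,z,s=None):
    o,d=ray_world(name,u,v,s);return o+d*(z-o[2])/d[2]
def at_d(name,u,v,dep,s=None):
    o,d=ray_world(name,u,v,s)
    if name=='wrist':
        c=imaging.camera_params(name);Rt=R.from_quat(s['eef_rot']).as_matrix()@np.array(c['mount'])[:3,:3]
        return o+d*dep/(d@Rt[:,2])
    return o+d*dep
def proj(name,P,s=None):
    c=imaging.camera_params(name);K=np.array(c['intrinsics'],float);P=np.array(P,float)
    if name=='wrist':
        M=np.array(c['mount']);Rt=R.from_quat(s['eef_rot']).as_matrix()
        p=M[:3,:3].T@(Rt.T@(P-np.array(s['position']))-M[:3,3])
        th=np.arctan2(np.hypot(p[0],p[1]),p[2]);a=np.arctan2(p[1],p[0])
        return K[0,0]*th*np.cos(a)+K[0,2],K[1,1]*th*np.sin(a)+K[1,2]
    p=cv2.Rodrigues(np.array(c['rvec'],float))[0]@P+np.array(c['tvec'],float).ravel()
    return K[0,0]*p[0]/p[2]+K[0,2],K[1,1]*p[1]/p[2]+K[1,2]
def cloud(name,d,s=None):
    v,u=np.mgrid[0:400,0:640]
    c=imaging.camera_params(name);K=np.array(c['intrinsics'],float)
    x=(u-K[0,2])/K[0,0];y=(v-K[1,2])/K[1,1]
    if name=='wrist':
        th=np.hypot(x,y)+1e-9;pc=np.stack([np.tan(th)*x/th*d,np.tan(th)*y/th*d,d],-1)
        M=np.array(c['mount']);Rt=R.from_quat(s['eef_rot']).as_matrix()
        P=(pc@M[:3,:3].T+M[:3,3])@Rt.T+np.array(s['position'])
    else:
        Rm=cv2.Rodrigues(np.array(c['rvec'],float))[0];t=np.array(c['tvec'],float).ravel()
        P=(np.stack([x*d,y*d,d],-1)-t)@Rm
    P[d==0]=np.nan
    return P
def st():
    s=status.sense();print('t%.2f'%s['t'],'p',np.round(s['position'],4),'R',np.round(R.from_quat(s['eef_rot']).as_matrix(),3).tolist(),'F',np.round(s['contact_force'],1),'g%.4f'%s['grip_width'],'q',np.round(s['q'],3));return s
def to(P,yaw=None,s=None):
    """print shift in cm in tool axes to world P; yaw= desired angle of jaw axis (tool z) in world xy"""
    s=s or status.sense();Rt=R.from_quat(s['eef_rot']).as_matrix()
    sh=Rt.T@(np.array(P)-np.array(s['position']))*100
    rv=None
    if yaw is not None:
        z=np.array([np.cos(yaw),np.sin(yaw),0])
        if z@Rt[:,2]<0: z=-z
        x_=np.cross([0,0,-1],z) 
        Rd=np.stack([x_,[0,0,-1],z],1)
        rv=R.from_matrix(Rt.T@Rd).as_rotvec()
    print('shift',np.round(sh,2),'rv',None if rv is None else np.round(rv,3));return sh,rv
E
python3 - <<'E'
from h import *
st()
print(r.tips_ahead)
for n in ('scene','side','wrist'):
    cap(n,n+'0.png'); c=imaging.camera_params(n);print(n,{k:np.round(v,3).tolist() for k,v in c.items()})
E
```

```text
pics
t0.00 p [0.2275 0.5004 0.2386] R [[0.91, -0.001, 0.414], [-0.414, -0.001, 0.91], [-0.0, -1.0, -0.001]] F [-0.3 -0.1 -0.1] g0.0853 q [ 0.991  0.259  0.021  1.334 -0.     1.418]
0.008
scene {'intrinsics': [[370.6, 0.0, 322.262], [0.0, 370.6, 203.664], [0.0, 0.0, 1.0]], 'rvec': [1.711, 1.705, -0.77], 'tvec': [-0.009, -0.251, 1.687]}
side {'intrinsics': [[364.491, 0.0, 319.533], [0.0, 364.491, 205.692], [0.0, 0.0, 1.0]], 'rvec': [2.271, -0.214, 0.082], 'tvec': [-0.484, 0.148, 1.13]}
wrist {'intrinsics': [[309.707, 0.0, 320.636], [0.0, 309.707, 194.39], [0.0, 0.0, 1.0]], 'mount': [[0.0, 0.95, 0.313, -0.08], [-0.001, -0.313, 0.95, -0.136], [1.0, -0.0, 0.001, -0.0], [0.0, 0.0, 0.0, 1.0]]}
```

View pics/scene0.png

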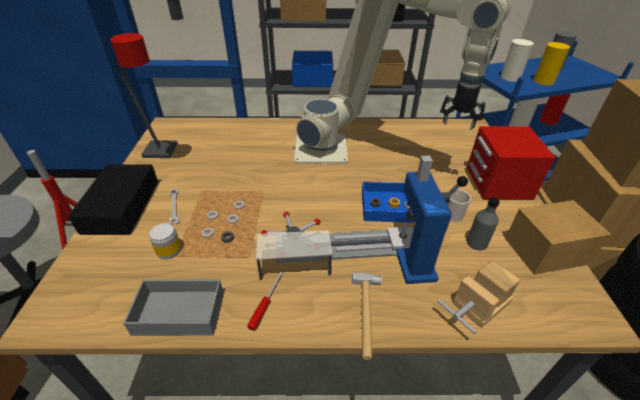

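View pics/side0.png

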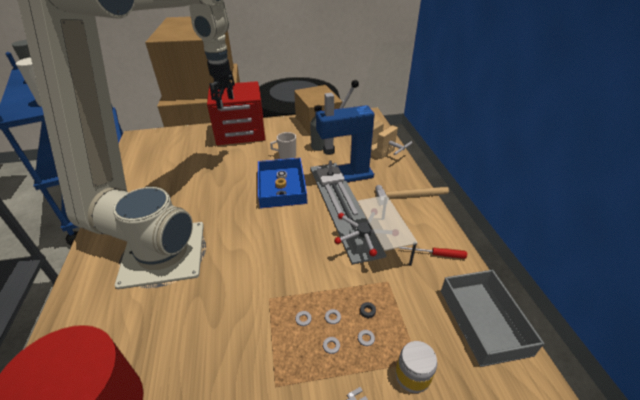

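View pics/wrist0.png

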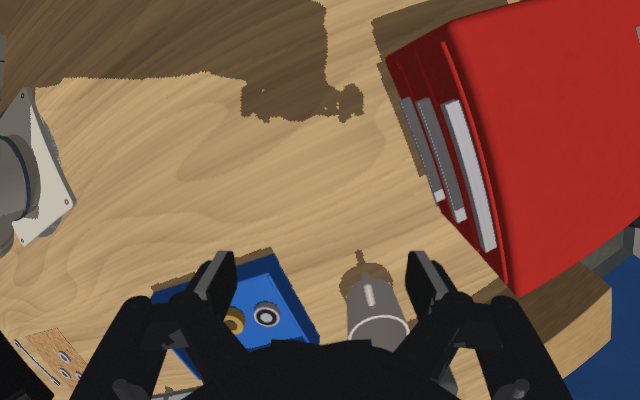

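Four bright washers and the dark spacer are on the mat, and the bin holds brass, bearing and nut. Next I'll enlarge the wheel and mat areas.

```bash
python3 - <<'E'
from h import *
p=cv2.imread('pics/side0.png')
cv2.imwrite('pics/c1.png',cv2.resize(p[150:270,240:440],None,fx=4,fy=4,interpolation=cv2.INTER_CUBIC))
cv2.imwrite('pics/c2.png',cv2.resize(p[280:385,265:425],None,fx=5,fy=5,interpolation=cv2.INTER_CUBIC))
p=cv2.imread('pics/scene0.png')
cv2.imwrite('pics/c3.png',cv2.resize(p[170:280,170:330],None,fx=5,fy=5,interpolation=cv2.INTER_CUBIC))
cv2.imwrite('pics/c4.png',cv2.resize(p[150:290,250:450],None,fx=4,fy=4,interpolation=cv2.INTER_CUBIC))
E
```

```text
(no output)
```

View pics/c1.png

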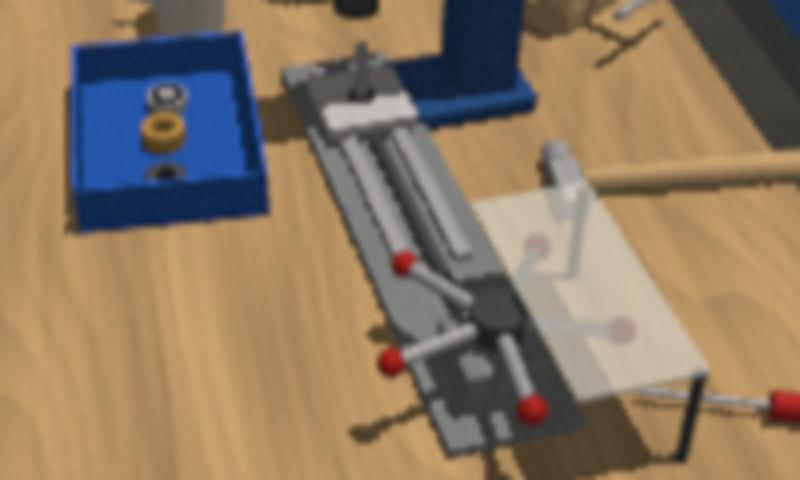

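View pics/c2.png

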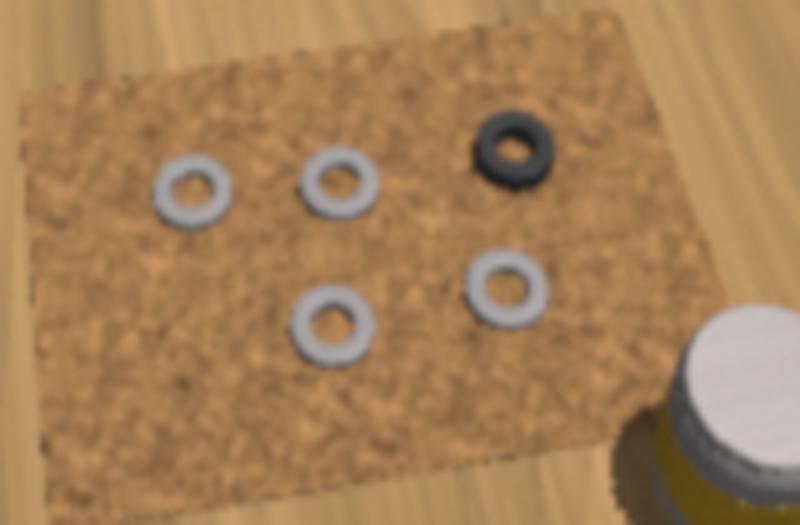

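View pics/c3.png

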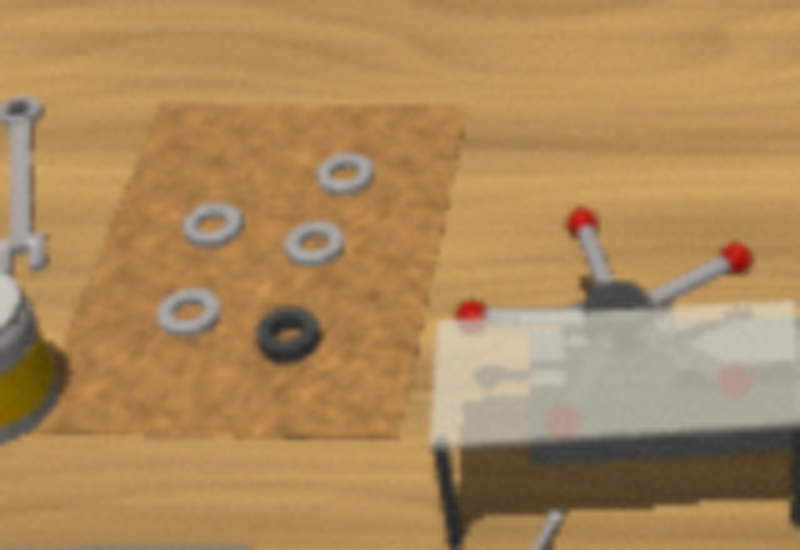

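View pics/c4.png

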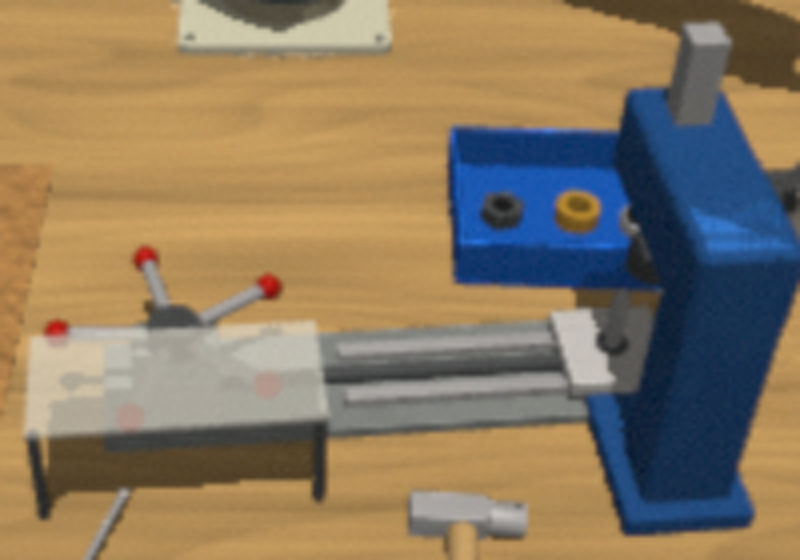

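```bash
python3 - <<'E'
from h import *
A=np.array([at_z('side',240+x/4,150+y/4,.075)[:2] for x,y in [(403,262),(391,361),(532,408),(537,246),(621,331)]])
B=np.array([at_z('scene',250+x/4,150+y/4,.075)[:2] for x,y in [(146,257),(268,286),(57,330),(132,415),(267,383)]])
print('side',A.round(3).tolist());print('scene',B.round(3).tolist())
print('centers',A.mean(0),B.mean(0))
for P in (A,B):
    c=P.mean(0);print(np.hypot(*(P-c).T).round(4),np.degrees(np.arctan2(*(P-c).T[::-1])).round(1))
print('rings side'); 
S=[(192,190,.008),(340,182,.008),(514,150,.016),(507,289,.008),(333,325,.008)]
for x,y,z in S: print(at_z('side',265+x/5,280+y/5,z).round(4))
print('rings scene')
for x,y,z in [(345,173,.008),(314,242,.008),(288,334,.016),(189,312,.008),(212,223,.008)]: print(at_z('scene',170+x/5,170+y/5,z).round(4))
print('bush',at_z('side',240+163/4,150+130/4,.025).round(4),at_z('scene',250+578/4,150+209/4,.025).round(4))
print('mat corners',[at_z('scene',170+x/5,170+y/5,0).round(3)[:2].tolist() for x,y in [(162,104),(465,107),(400,437),(55,432)]])
print('bin corners(top .05)',[at_z('side',240+x/4,150+y/4,.05).round(3)[:2].tolist() for x,y in [(71,45),(242,33),(268,180),(78,198)]])
print('plate corners',[at_z('side',240+x/4,150+y/4,.012).round(3)[:2].tolist() for x,y in [(283,72),(448,455),(583,425)]])
print('table near edge', [at_z('side',240+x/4,150+y/4,.035).round(3)[:2].tolist() for x,y in [(320,107),(413,95)]])
E
```

```text
side [[0.557, -0.016], [0.525, -0.119], [0.612, -0.183], [0.666, -0.019], [0.699, -0.122]]
scene [[0.525, -0.116], [0.56, -0.014], [0.611, -0.181], [0.7, -0.115], [0.668, -0.014]]
centers [ 0.61170901 -0.09186557] [ 0.61277643 -0.08807714]
[0.0929 0.0911 0.091  0.091  0.0921] [ 125.7 -162.5  -89.9   53.6  -19.1]
[0.0918 0.0909 0.0928 0.0912 0.0917] [-162.3  125.4  -91.1  -17.3   53.4]
rings side
[ 0.3922 -0.311   0.008 ]
[ 0.4684 -0.3209  0.008 ]
[ 0.5602 -0.3245  0.016 ]
[ 0.5368 -0.395   0.008 ]
[ 0.4486 -0.3974  0.008 ]
rings scene
[ 0.3996 -0.3038  0.008 ]
[ 0.4745 -0.3137  0.008 ]
[ 0.573  -0.3127  0.016 ]
[ 0.5445 -0.3866  0.008 ]
[ 0.4547 -0.3903  0.008 ]
bush [0.3931 0.2591 0.025 ] [0.4041 0.2717 0.025 ]
mat corners [[0.309, -0.462], [0.312, -0.226], [0.649, -0.229], [0.645, -0.451]]
bin corners(top .05) [[0.318, 0.381], [0.484, 0.369], [0.474, 0.136], [0.311, 0.144]]
plate corners [[0.521, 0.349], [0.56, -0.162], [0.666, -0.153]]
table near edge [[0.541, 0.252], [0.631, 0.254]]
```

```bash
python3 - <<'E'
from h import *
for n in('side','scene'):
    s,p,d=cap(n);P=cloud(n,d)
    m=(abs(P[...,2]-.035)<.005)&(P[...,0]>.48)&(P[...,0]<.68)&(P[...,1]>.05)&(P[...,1]<.4)
    Q=P[m];print(n,len(Q),Q.min(0).round(3),Q.max(0).round(3))
    rc=cv2.minAreaRect(Q[:,:2].astype(np.float32));print(rc, cv2.boxPoints(rc).round(3).tolist())
    # guard plate
    m=(abs(P[...,2]-.098)<.006)&(P[...,0]>.58)&(P[...,0]<.78)&(P[...,1]>-.25)&(P[...,1]<.06)
    Q=P[m];print('guard',len(Q)); 
    if len(Q)>20: rc=cv2.minAreaRect(Q[:,:2].astype(np.float32));print(rc,cv2.boxPoints(rc).round(3).tolist())
    m=(P[...,2]>.008)&(P[...,2]<.02)&(P[...,0]>.48)&(P[...,0]<.68)&(P[...,1]>-.18)&(P[...,1]<.4)
    Q=P[m]
    # left edge of plate
    for y in np.arange(-.14,.38,.04):
        q=Q[abs(Q[:,1]-y)<.008]; 
        if len(q)>3: print(round(y,2),np.percentile(q[:,0],3).round(3),q[:,0].max().round(3))
E
```

```text
side 304 [0.537 0.221 0.03 ] [0.679 0.323 0.04 ]
((0.6086347699165344, 0.27029189467430115), (0.14197905361652374, 0.08975502103567123), 6.339907169342041) [[0.5329999923706055, 0.3070000112056732], [0.5429999828338623, 0.21799999475479126], [0.6840000152587891, 0.23399999737739563], [0.6740000247955322, 0.3230000138282776]]
guard 1750
((0.6776983737945557, -0.08464572578668594), (0.1034134179353714, 0.2251081019639969), 4.95225715637207) [[0.6159999966621399, 0.023000000044703484], [0.6359999775886536, -0.20100000500679016], [0.7390000224113464, -0.19200000166893005], [0.718999981880188, 0.03200000151991844]]
-0.14 0.562 0.668
-0.1 0.557 0.665
-0.06 0.554 0.574
-0.02 0.551 0.599
0.02 0.55 0.655
0.06 0.545 0.652
0.1 0.542 0.65
0.14 0.539 0.646
0.18 0.537 0.642
0.22 0.532 0.64
0.26 0.529 0.677
0.3 0.524 0.664
0.34 0.524 0.676
scene 411 [0.48  0.211 0.03 ] [0.629 0.309 0.04 ]
((0.5512665510177612, 0.2652771770954132), (0.15417519211769104, 0.08983271569013596), 7.495640754699707) [[0.4690000116825104, 0.30000001192092896], [0.48100000619888306, 0.210999995470047], [0.6340000033378601, 0.23100000619888306], [0.621999979019165, 0.3199999928474426]]
guard 1877
((0.6790668964385986, -0.08349587768316269), (0.10503951460123062, 0.22065123915672302), 4.738513946533203) [[0.6179999709129333, 0.02199999988079071], [0.6359999775886536, -0.1979999989271164], [0.7409999966621399, -0.1889999955892563], [0.722000002861023, 0.03099999949336052]]
-0.14 0.661 0.671
-0.1 0.66 0.671
-0.06 0.656 0.667
-0.02 0.652 0.663
0.02 0.65 0.662
0.06 0.55 0.657
0.1 0.546 0.653
0.14 0.542 0.65
0.18 0.542 0.647
0.22 0.482 0.643
0.26 0.48 0.673
0.3 0.48 0.487
```

```bash
cat >> h.py <<'E'
HUB=np.array([.611,-.090]);YAW=np.radians(4.7)
def pr(x,y,z):
    "hub-frame mm -> world m"
    c,s_=np.cos(YAW),np.sin(YAW)
    return np.array([HUB[0]+(c*x-s_*y)/1e3,HUB[1]+(s_*x+c*y)/1e3,z/1e3])
E
python3 - <<'E'
from h import *
to(pr(-55,24,200),YAW+np.pi/2)
E
```

```text
shift [ 53.37   3.92 -38.47] rv [ 0.001 -0.509 -0.   ]
```

Emit:
{"name": "drive_tool", "arguments": {"steps": [[[3.5,0,-2.5,0,0,0,0],[7,0,-5,0,-0.05,0,0],[10,0,-7.5,0,-0.1,0,0],[13.5,0,-10,0,-0.15,0,0],[17,0,-12,0,-0.2,0,0],[20,0,-14.5,0,-0.25,0,0],[23.5,0,-17,0,-0.3,0,0],[27,0,-19.5,0,-0.35,0,0],[30,0,-22,0,-0.4,0,0],[33.5,0,-24,0,-0.45,0,0],[37,0,-26.5,0,-0.5,0,0],[40,0,-29,0,-0.509,0,0]]]}}

```text
t: 1.25
position: [0.4727, 0.069, 0.2392]
eef_rot: [0.707, 0.03, -0.03, -0.706]
contact_force: [0.8, 0.8, -0.1]
grip_width: 0.0007
```

```bash
python3 - <<'E'
from h import *
s=st()
to(pr(-55,24,180),YAW+np.pi/2)
E
```

```text
t1.25 p [0.4727 0.069  0.2392] R [[0.996, 0.0, -0.085], [0.085, -0.0, 0.996], [0.0, -1.0, -0.0]] F [ 0.8  0.8 -0.1] g0.0007 q [-0.031  0.135 -0.138  1.297 -0.    -0.116]
shift [  6.94   5.93 -14.6 ] rv [0.    0.003 0.   ]
```

Emit:
{"name": "drive_tool", "arguments": {"steps": [[[2,1.5,-4,0,0,0,0],[4,3,-8,0,0,0,0],[6,4.5,-11.5,0,0,0,0],[6.94,5.9,-14.6,0,0.003,0,0],[6.94,5.9,-14.6,0,0.003,0,0]]]}}

```text
t: 1.67
position: [0.5555, -0.0752, 0.177]
eef_rot: [0.707, 0.027, -0.029, -0.706]
contact_force: [-0.8, 0.6, -0.5]
grip_width: -0.0003
```

```bash
python3 - <<'E'
from h import *
s=st()
s,p,d=cap('wrist','w1.png')
cap('side','s1.png')
for k in range(5):
    a=np.radians(48.8+72*k); print(k,np.round(proj('wrist',pr(92*np.cos(a),92*np.sin(a),75),s)))
print('hub',proj('wrist',pr(0,0,88),s))
E
```

```text
t1.67 p [ 0.5555 -0.0752  0.177 ] R [[0.997, -0.003, -0.078], [0.078, -0.001, 0.997], [-0.003, -1.0, -0.001]] F [-0.8  0.6 -0.5] g-0.0003 q [-0.284  0.303 -0.077  1.194 -0.002 -0.362]
0 [373. 307.]
1 [393. 204.]
2 [271. 153.]
3 [200. 244.]
4 [267. 325.]
hub (np.float64(298.4283183118904), np.float64(262.37924090338043))
```

View pics/w1.png

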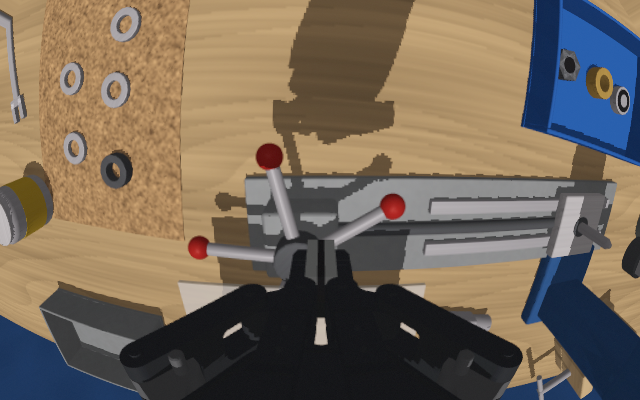

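Emit:
{"name": "drive_tool", "arguments": {"steps": [[[0,3.5,0,0,0,0,0],[0,7,0,0,0,0,0],[0,10.5,0,0,0,0,0],[0,10.7,0,0,0,0,0],[0,10.7,-0.8,0,0,0,0],[0,10.7,-1.6,0,0,0,0],[0,10.7,-2.4,0,0,0,0],[0,10.7,-3.2,0,0,0,0],[0,10.7,-4.0,0,0,0,0],[0,10.7,-4.0,0,0,0,0]]]}}

```text
t: 2.6
position: [0.5569, -0.1121, 0.0738]
eef_rot: [-0.706, -0.027, 0.029, 0.707]
contact_force: [-5.2, 5.9, 1.1]
grip_width: 0.0
```

```bash
cat >> h.py <<'E'
def hubpos(s=None):
    s=s or status.sense();v=np.array(s['position'])*1e3;c,q=np.cos(YAW),np.sin(YAW);dx,dy=v[0]-HUB[0]*1e3,v[1]-HUB[1]*1e3
    return np.round([c*dx+q*dy,-q*dx+c*dy,v[2]],1)
def balls(fn=None):
    s,p,d=cap('wrist',fn)
    h=cv2.cvtColor(p,cv2.COLOR_BGR2HSV)
    m=(((h[...,0]<6)|(h[...,0]>174))&(h[...,1]>170)&(h[...,2]>70)).astype(np.uint8)
    n,l,stt,cen=cv2.connectedComponentsWithStats(m)
    out=[]
    for i in range(1,n):
        if stt[i,4]<60 or stt[i,4]>2500: continue
        P=at_z('wrist',*cen[i],.075,s)[:2]-HUB;rr=np.hypot(*P);
        if 0.07<rr<.115: out.append((round(rr*1e3,1),round(float(np.degrees(np.arctan2(P[1],P[0])-YAW)%360),1),int(stt[i,4])))
    print('balls r,ang,area',out);return out
E
python3 - <<'E'
from h import *
s=st();print(hubpos());balls('w2.png')
E
```

```text
t2.60 p [ 0.5569 -0.1121  0.0738] R [[0.997, -0.002, -0.079], [0.079, 0.002, 0.997], [-0.002, -1.0, 0.002]] F [-5.2  5.9  1.1] g0.0000 q [-0.347  0.387 -0.23   0.956  0.001 -0.427]
[-55.7 -17.6  73.8]
balls r,ang,area [(np.float64(90.5), 142.6, 1267), (np.float64(90.6), 217.0, 1468)]
```

View pics/w2.png

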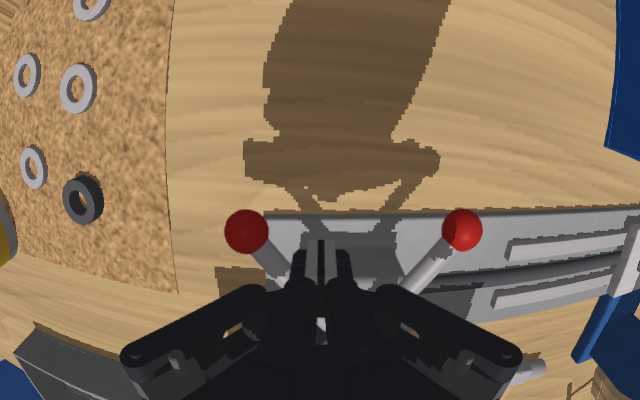

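Emit:
{"name": "drive_tool", "arguments": {"steps": [[[0,-2,0.4,0,0,0,0],[0.5,-4.5,0.5,0,0,0,0],[0.5,-4.5,4.5,0,0,0,0],[0.5,-4.5,9,0,0,0,0],[0.5,-2,9.2,0,0,0,0],[0.5,0.2,9.2,0,0,0,0],[0.5,0.2,9.2,0,0,0,0],[0.5,0.2,8,0,0,0,0],[0.5,0.2,6.8,0,0,0,0],[0.5,0.2,5.6,0,0,0,0],[0.5,0.2,4.4,0,0,0,0],[0.5,0.2,3.2,0,0,0,0]]]}}

```text
t: 3.65
position: [0.5585, -0.0791, 0.0739]
eef_rot: [-0.704, -0.027, 0.029, 0.709]
contact_force: [-6.6, 16.6, 3.3]
grip_width: 0.0001
```

```bash
python3 - <<'E'
from h import *
s=st();print(hubpos());balls('w3.png')
E
```

```text
t3.65 p [ 0.5585 -0.0791  0.0739] R [[0.997, -0.003, -0.08], [0.08, 0.007, 0.997], [-0.002, -1.0, 0.007]] F [-6.6 16.6  3.3] g0.0001 q [-0.292  0.382 -0.238  0.955  0.006 -0.372]
[-51.5  15.2  73.9]
balls r,ang,area [(np.float64(90.0), 183.4, 1652), (np.float64(91.1), 108.9, 890), (np.float64(94.8), 256.7, 678)]
```

Emit:
{"name": "drive_tool", "arguments": {"steps": [[[0,0,-1.2,0,0,0,0],[0,0,-2.4,0,0,0,0],[0,0,-3.8,0,0,0,0],[0,0,-3.8,0,0,0,0],[0,-2,-3.4,0,0,0,0],[0,-4.5,-3,0,0,0,0],[0,-4.5,1,0,0,0,0],[0,-4.5,5.7,0,0,0,0],[0,-2,6,0,0,0,0],[0,0.1,6,0,0,0,0],[0,0.1,6,0,0,0,0],[0,0.1,4.8,0,0,0,0]]]}}

```text
t: 4.7
position: [0.5556, -0.0337, 0.0748]
eef_rot: [-0.705, -0.028, 0.028, 0.708]
contact_force: [0.5, 0.5, 0.3]
grip_width: -0.0003
```

```bash
python3 - <<'E'
from h import *
s=st();print(hubpos());balls('w4.png')
E
```

```text
t4.70 p [ 0.5556 -0.0337  0.0748] R [[0.997, -0.001, -0.079], [0.079, 0.005, 0.997], [-0.001, -1.0, 0.005]] F [0.5 0.5 0.3] g-0.0003 q [-0.214  0.369 -0.257  0.947  0.005 -0.293]
[-50.6  60.6  74.8]
balls r,ang,area [(np.float64(89.1), 153.0, 1468), (np.float64(93.0), 227.0, 835)]
```

Emit:
{"name": "drive_tool", "arguments": {"steps": [[[0,0,-1.2,0,0,0,0],[0,0,-2.5,0,0,0,0],[0,0,-3.8,0,0,0,0],[0,0,-5.1,0,0,0,0],[0,0,-6.4,0,0,0,0],[0,0,-7.6,0,0,0,0],[0,0,-8.4,0,0,0,0],[0,0,-8.4,0,0,0,0],[0,-2,-8,0,0,0,0],[0,-4.5,-7.6,0,0,0,0],[0,-4.5,-4,0,0,0,0],[0,-4.5,0,0,0,0,0]]]}}

```text
t: 5.75
position: [0.5587, -0.0398, 0.1241]
eef_rot: [-0.706, -0.028, 0.023, 0.707]
contact_force: [0.3, 0.9, -0.7]
grip_width: 0.0001
```

```bash
python3 - <<'E'
from h import *
s=st();print(hubpos());balls('w5.png')
E
```

```text
t5.75 p [ 0.5587 -0.0398  0.1241] R [[0.997, 0.007, -0.072], [0.072, 0.001, 0.997], [0.007, -1.0, 0.001]] F [ 0.3  0.9 -0.7] g0.0001 q [-0.222  0.329 -0.179  1.056  0.003 -0.295]
[-48.   54.3 124.1]
balls r,ang,area [(np.float64(91.5), 151.5, 607), (np.float64(89.6), 225.5, 439)]
```

Emit:
{"name": "drive_tool", "arguments": {"steps": [[[-0.2,0,1.8,0,0,0,0],[-0.2,2.5,1.9,0,0,0,0],[-0.2,5,1.9,0,0,0,0],[-0.2,5,1,0,0,0,0],[-0.2,5,-0.4,0,0,0,0],[-0.2,5,-1.8,0,0,0,0],[-0.2,5,-3.2,0,0,0,0],[-0.2,5,-4.6,0,0,0,0],[-0.2,5,-6,0,0,0,0],[-0.2,5,-7.2,0,0,0,0],[-0.2,5,-7.8,0,0,0,0],[-0.2,5,-7.8,0,0,0,0]]]}}

```text
t: 6.8
position: [0.5605, -0.1121, 0.0748]
eef_rot: [-0.704, -0.028, 0.025, 0.709]
contact_force: [-5.3, 4.6, 2.2]
grip_width: 0.0
```

Emit:
{"name": "drive_tool", "arguments": {"steps": [[[0,-2,0.4,0,0,0,0],[0,-5,0.6,0,0,0,0],[0,-5,4.2,0,0,0,0],[0,-5,8,0,0,0,0],[0,-2.5,9.3,0,0,0,0],[0,0,9.3,0,0,0,0],[0,0,9.2,0,0,0,0],[0,0,8,0,0,0,0],[0,0,6.8,0,0,0,0],[0,0,5.6,0,0,0,0],[0,0,4.4,0,0,0,0],[0,0,3.2,0,0,0,0]]]}}

```text
t: 7.8
position: [0.5575, -0.0807, 0.0771]
eef_rot: [-0.703, -0.028, 0.025, 0.711]
contact_force: [-7.5, 16.1, 5.2]
grip_width: -0.0001
```

```bash
python3 - <<'E'
from h import *
s=st();print(hubpos());balls('w6.png')
E
```

```text
t7.80 p [ 0.5575 -0.0807  0.0771] R [[0.997, 0.004, -0.075], [0.075, 0.012, 0.997], [0.005, -1.0, 0.011]] F [-7.5 16.1  5.2] g-0.0001 q [-0.299  0.375 -0.24   0.955  0.012 -0.374]
[-52.6  13.6  77.1]
balls r,ang,area [(np.float64(90.0), 183.7, 1588), (np.float64(91.1), 109.3, 863), (np.float64(94.8), 257.0, 663)]
```

Emit:
{"name": "drive_tool", "arguments": {"steps": [[[0,0.2,-1.2,0,0,0,0],[0,0.2,-2.4,0,0,0,0],[0,0.2,-3.7,0,0,0,0],[0,0.2,-3.7,0,0,0,0],[0,-2,-3.3,0,0,0,0],[0,-4.5,-3,0,0,0,0],[0,-4.5,1,0,0,0,0],[0,-4.5,5,0,0,0,0],[0,-2,6,0,0,0,0],[0,0.3,6,0,0,0,0],[0,0.3,6,0,0,0,0],[0,0.3,4.8,0,0,0,0]]]}}

```text
t: 8.85
position: [0.5548, -0.036, 0.076]
eef_rot: [-0.703, -0.028, 0.024, 0.71]
contact_force: [0.0, 0.5, 0.5]
grip_width: 0.0001
```

```bash
python3 - <<'E'
from h import *
s=st();print(hubpos());balls('w7.png')
E
```

```text
t8.85 p [ 0.5548 -0.036   0.076 ] R [[0.997, 0.005, -0.074], [0.074, 0.01, 0.997], [0.005, -1.0, 0.01]] F [0.  0.5 0.5] g0.0001 q [-0.221  0.364 -0.262  0.943  0.011 -0.295]
[-51.6  58.4  76. ]
balls r,ang,area [(np.float64(89.1), 152.9, 1450), (np.float64(92.9), 227.0, 839)]
```

Emit:
{"name": "drive_tool", "arguments": {"steps": [[[0,0.1,-1.2,0,0,0,0],[0,0.1,-2.4,0,0,0,0],[0,0.1,-3.6,0,0,0,0],[0,0.1,-4.8,0,0,0,0],[0,0.1,-5.8,0,0,0,0],[0,0.1,-6.3,0,0,0,0],[0,0.1,-6.6,0,0,0,0],[0,0.1,-6.8,0,0,0,0]]]}}

```text
t: 9.57
position: [0.5614, -0.1068, 0.0775]
eef_rot: [-0.702, -0.029, 0.022, 0.711]
contact_force: [-0.9, 15.7, 5.8]
grip_width: 0.0001
```

```bash
python3 - <<'E'
from h import *
s=st();print(hubpos());balls('w8.png')
E
```

```text
t9.57 p [ 0.5614 -0.1068  0.0775] R [[0.997, 0.009, -0.072], [0.072, 0.012, 0.997], [0.01, -1.0, 0.012]] F [-0.9 15.7  5.8] g0.0001 q [-0.342  0.384 -0.224  0.958  0.015 -0.414]
[-50.8 -12.7  77.5]
balls r,ang,area [(np.float64(90.6), 213.6, 1458), (np.float64(90.5), 139.3, 1206)]
```

Near the stop (spoke ~212.5–213.6). Continuing in small increments and watching the force.

Emit:
{"name": "drive_tool", "arguments": {"steps": [[[0,0.2,-0.2,0,0,0,0],[0,0.2,-0.3,0,0,0,0],[0,0.2,-0.4,0,0,0,0]]]}}

```text
t: 9.87
position: [0.5607, -0.1095, 0.0775]
eef_rot: [-0.7, -0.029, 0.022, 0.713]
contact_force: [-4.7, 24.7, 7.8]
grip_width: -0.0003
```

Emit:
{"name": "drive_tool", "arguments": {"steps": [[[0,0,-0.3,0,0,0,0],[0,0,-0.4,0,0,0,0]]]}}

```text
t: 10.03
position: [0.5592, -0.1117, 0.0789]
eef_rot: [-0.697, -0.028, 0.023, 0.716]
contact_force: [-9.2, 24.1, 5.6]
grip_width: 0.0
```

```bash
python3 - <<'E'
from h import *
s=st();print(hubpos());balls('w8.png')
E
```

```text
t10.03 p [ 0.5592 -0.1117  0.0789] R [[0.997, 0.006, -0.072], [0.072, 0.026, 0.997], [0.008, -1.0, 0.026]] F [-9.2 24.1  5.6] g0.0000 q [-0.358  0.385 -0.219  0.97   0.027 -0.43 ]
[-53.4 -17.4  78.9]
balls r,ang,area [(np.float64(90.5), 214.9, 1423), (np.float64(90.7), 140.6, 1169)]
```

Emit:
{"name": "drive_tool", "arguments": {"steps": [[[0,0,-0.4,0,0,0,0],[0,0,-0.5,0,0,0,0],[0,0,-0.5,0,0,0,0]]]}}

```text
t: 10.33
position: [0.5574, -0.114, 0.0799]
eef_rot: [-0.694, -0.027, 0.024, 0.719]
contact_force: [-8.3, 23.7, 4.2]
grip_width: -0.0001
```

```bash
python3 - <<'E'
from h import *
s=st();print(hubpos());balls('w9.png')
s,p,d=cap('side','s2.png')
cv2.imwrite('pics/c1.png',cv2.resize(p[150:270,240:440],None,fx=4,fy=4,interpolation=cv2.INTER_CUBIC))
E
```

```text
t10.33 p [ 0.5574 -0.114   0.0799] R [[0.997, 0.003, -0.073], [0.073, 0.036, 0.997], [0.006, -0.999, 0.035]] F [-8.3 23.7  4.2] g-0.0001 q [-0.367  0.386 -0.216  0.98   0.034 -0.44 ]
[-55.4 -19.5  79.9]
balls r,ang,area [(np.float64(90.5), 214.9, 1412), (np.float64(90.6), 140.6, 1124)]
```

View pics/c1.png

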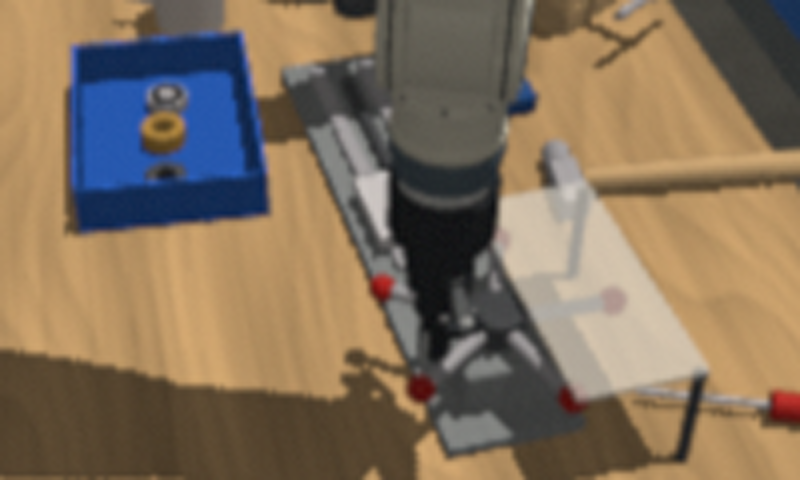

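```bash
python3 - <<'E'
from h import *
to(pr(-70,170,200),YAW+np.pi/2)
E
```

```text
shift [ -1.57 -11.35  19.34] rv [-0.035 -0.009  0.006]
```

Emit:
{"name": "drive_tool", "arguments": {"steps": [[[0,0,1,0,0,0,0],[0,-3,1.5,0,0,0,0],[0,-7,1.5,-0.03,0,0,0],[-0.5,-10.5,2.5,-0.035,-0.009,0.006,0],[-1,-11.3,6.5,-0.035,-0.009,0.006,6],[-1.5,-11.3,10.5,-0.035,-0.009,0.006,6],[-1.5,-11.3,14.5,-0.035,-0.009,0.006,6],[-1.5,-11.3,18,-0.035,-0.009,0.006,6],[-1.5,-11.3,19.3,-0.035,-0.009,0.006,6],[-1.5,-11.3,19.3,-0.035,-0.009,0.006,6]]]}}

```text
t: 11.27
position: [0.5286, 0.0744, 0.2018]
eef_rot: [0.707, 0.031, -0.029, -0.706]
contact_force: [0.7, 0.8, 1.3]
grip_width: 0.0598
```

```bash
python3 - <<'E'
from h import *
s=st();print(hubpos())
s,p,d=cap('wrist','w10.png')
print('stud top/foot pred',proj('wrist',pr(0,200,95),s),proj('wrist',pr(0,200,35),s))
E
```

```text
t11.27 p [0.5286 0.0744 0.2018] R [[0.996, 0.003, -0.084], [0.084, -0.0, 0.996], [0.003, -1.0, -0.0]] F [0.7 0.8 1.3] g0.0598 q [-0.017  0.243 -0.096  1.229  0.    -0.101]
[-68.7 170.6 201.8]
stud top/foot pred (np.float64(353.0600663016278), np.float64(265.1729031230543)) (np.float64(347.8642337008539), np.float64(236.3948352190462))
```

View pics/w10.png

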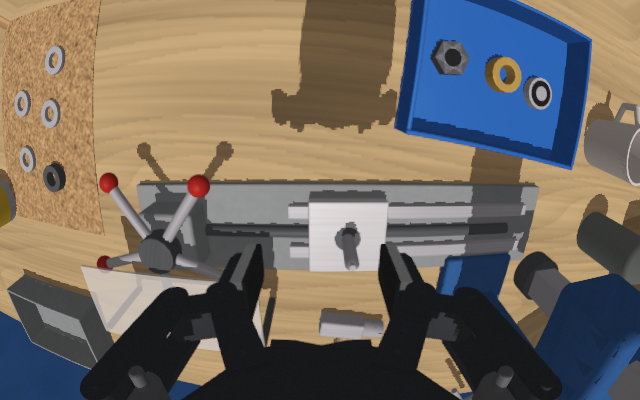

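```bash
python3 - <<'E'
from h import *
to([.48,-.335,.2],np.pi/2)
E
```

```text
shift [ -8.25   0.14 -40.26] rv [0.001 0.083 0.002]
```

Emit:
{"name": "drive_tool", "arguments": {"steps": [[[-0.8,0,-4,0,0,0,6],[-1.6,0,-8,0,0.02,0,6],[-2.4,0,-12,0,0.04,0,6],[-3.2,0,-16,0,0.06,0,6],[-4,0,-20,0,0.083,0,6],[-4.8,0,-24,0,0.083,0,6],[-5.6,0,-28,0,0.083,0,6],[-6.4,0,-32,0,0.083,0,6],[-7.2,0,-36,0,0.083,0,6],[-8,0,-39,0,0.083,0,6],[-8.25,0,-40.2,0,0.083,0,6],[-8.25,0,-40.2,0,0.083,0,6]]]}}

```text
t: 12.32
position: [0.4782, -0.3393, 0.2013]
eef_rot: [0.708, -0.001, 0.003, -0.707]
contact_force: [-0.4, 1.1, -0.8]
grip_width: 0.0602
```

```bash
python3 - <<'E'
from h import *
s=st()
s,p,d=cap('wrist','w11.png')
for P in [(.566,-.318,.016),(.396,-.307,.008),(.471,-.317,.008),(.541,-.391,.008),(.452,-.394,.008)]: print(np.round(proj('wrist',P,s)))
E
```

```text
t12.32 p [ 0.4782 -0.3393  0.2013] R [[1.0, 0.002, 0.006], [-0.006, -0.001, 1.0], [0.002, -1.0, -0.001]] F [-0.4  1.1 -0.8] g0.0602 q [-7.600e-01  3.320e-01  2.900e-02  1.266e+00  1.000e-03 -7.550e-01]
[340. 244.]
[351.  93.]
[342. 162.]
[277. 222.]
[270. 146.]
```

View pics/w11.png

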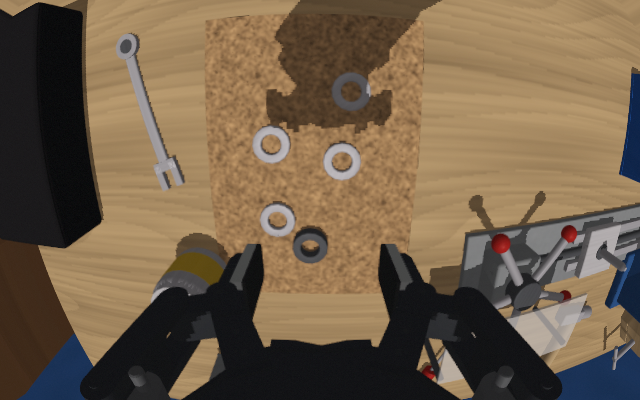

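The spacer has been knocked sideways: it is now at about (310,245) instead of (340,244). I'll measure all five rings in an enlarged crop.

```bash
python3 - <<'E'
from h import *
p=cv2.imread('pics/w11.png')
cv2.imwrite('pics/c5.png',cv2.resize(p[60:280,230:390],None,fx=3.7,fy=2.7,interpolation=cv2.INTER_CUBIC)[:, :])
cv2.imwrite('pics/c5.png',cv2.resize(p[190:280,240:360],None,fx=6,fy=6,interpolation=cv2.INTER_CUBIC))
E
```

```text
(no output)
```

View pics/c5.png

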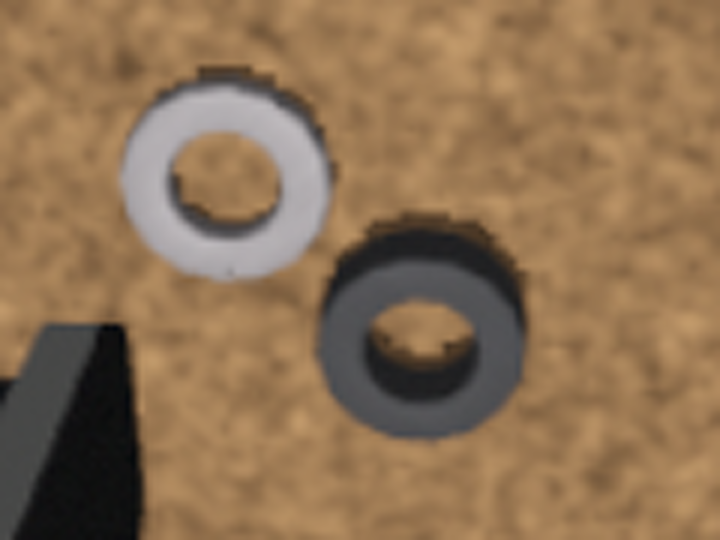

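```bash
python3 - <<'E'
from h import *
s=status.sense()
a=at_z('wrist',310.3,248,.016,s);b=at_z('wrist',277.7,220.2,.008,s);print(a,b,np.linalg.norm(a[:2]-b[:2]))
v=a-b;yaw=np.arctan2(v[1],v[0])+np.pi/2;print(np.degrees(yaw))
for u,w in[(271,145),(342,161),(351,91)]: print(at_z('wrist',u,w,.008,s).round(4))
to([a[0],a[1],.10],yaw); to([a[0],a[1],.012],yaw)
E
```

```text
[ 0.57143087 -0.34994016  0.016     ] [ 0.53933214 -0.38756107  0.008     ] 0.04945362925887548
139.5286904716288
[ 0.4515 -0.3909  0.008 ]
[ 0.4698 -0.3142  0.008 ]
[ 0.3942 -0.3053  0.008 ]
shift [ 9.26 10.16 -1.24] rv [ 0.001 -0.869  0.002]
shift [ 9.24 18.96 -1.24] rv [ 0.001 -0.869  0.002]
```

Emit:
{"name": "drive_tool", "arguments": {"steps": [[[2,2,0,0,-0.12,0,6],[4,4,-0.3,0,-0.24,0,6],[6,6,-0.6,0,-0.36,0,6],[8,8,-0.9,0,-0.48,0,6],[9.2,10,-1.2,0,-0.6,0,6],[9.25,10.2,-1.24,0,-0.72,0,6],[9.25,10.2,-1.24,0,-0.84,0,6],[9.25,10.2,-1.24,0,-0.869,0,6],[9.25,10.2,-1.24,0,-0.869,0,6],[9.25,10.2,-1.24,0,-0.869,0,6]]]}}

```text
t: 13.2
position: [0.5714, -0.3492, 0.1001]
eef_rot: [0.643, 0.297, -0.295, -0.642]
contact_force: [-0.5, -0.2, -0.0]
grip_width: 0.0602
```

```bash
python3 - <<'E'
from h import *
s=st()
s,p,d=cap('wrist','w12.png')
print(proj('wrist',(.5714,-.3499,.016),s))
to([.5714,-.3499,.010],np.radians(139.5))
E
```

```text
t13.20 p [ 0.5714 -0.3492  0.1001] R [[0.649, 0.002, -0.76], [0.76, -0.001, 0.649], [0.001, -1.0, -0.002]] F [-0.5 -0.2 -0. ] g0.0602 q [-6.740e-01  5.220e-01  7.500e-02  1.121e+00  1.000e-03 -1.538e+00]
(np.float64(321.2895530357522), np.float64(203.22640925260438))
shift [-0.05  9.02 -0.01] rv [ 0.002 -0.     0.001]
```

View pics/w12.png

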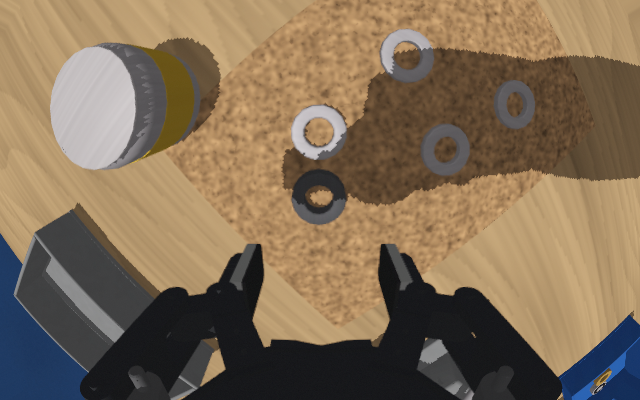

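Emit:
{"name": "drive_tool", "arguments": {"steps": [[[0,3.5,0,0,0,0,6],[0,7,0,0,0,0,6],[0,9,0,0,0,0,6],[0,9,0,0,0,0,6],[0,9,0,0,0,0,4],[0,9,0,0,0,0,3.5],[0,9,0,0,0,0,3.5],[0,9,0,0,0,0,3.5],[0,9,0,0,0,0,3.5]]], "newtons": 40}}

```text
t: 14.0
position: [0.5722, -0.3499, 0.0117]
eef_rot: [0.644, 0.297, -0.295, -0.641]
contact_force: [-1.0, 1.3, 5.7]
grip_width: 0.0408
```

```bash
python3 - <<'E'
from h import *
s=st()
s,p,d=cap('wrist','w13.png')
cv2.imwrite('pics/c6.png',cv2.resize(p[150:330,210:430],None,fx=3.5,fy=3.3))
E
```

```text
t14.00 p [ 0.5722 -0.3499  0.0117] R [[0.65, 0.004, -0.76], [0.76, -0.002, 0.65], [0.001, -1.0, -0.005]] F [-1.   1.3  5.7] g0.0408 q [-6.740e-01  5.910e-01 -4.500e-02  9.300e-01  1.000e-03 -1.538e+00]
```

View pics/c6.png

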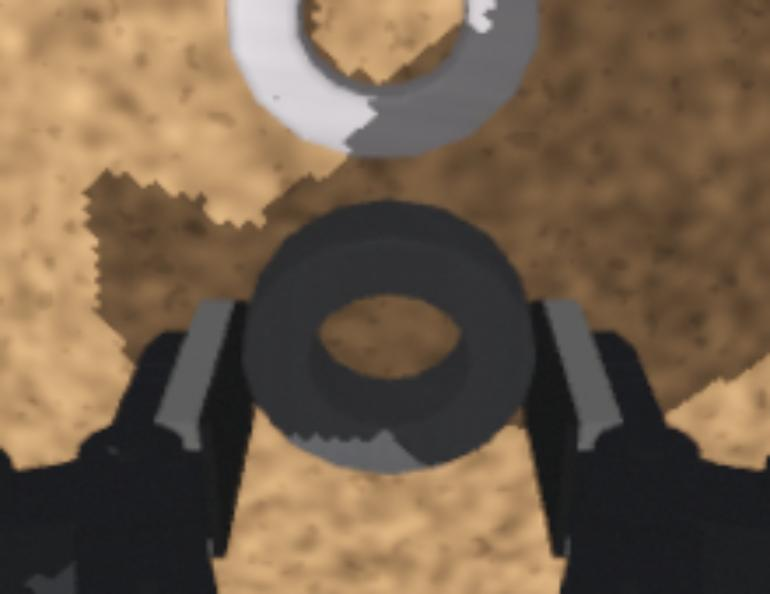

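```bash
cat >> h.py <<'E'
def intool(u,v,z,s):
    P=at_z('wrist',u,v,z,s);Rt=R.from_quat(s['eef_rot']).as_matrix();return P,(Rt.T@(P-np.array(s['position']))*1e3).round(1)
E
python3 - <<'E'
from h import *
s=status.sense();print(intool(321.1,257.9,.016,s))
to([.56,-.33,.16],np.pi/2)
E
```

```text
(array([ 0.56975943, -0.35350999,  0.016     ]), array([-4.4, -4.4, -0.5]))
shift [  0.73 -14.85   2.15] rv [0.004 0.864 0.003]
```

Emit:
{"name": "drive_tool", "arguments": {"steps": [[[0,-1,0,0,0,0,3.5],[0,-4,0,0,0,0,3.5],[0,-8,0,0,0,0,3.5],[0,-12,0,0,0,0,3.5],[0,-15,0,0,0.1,0,3.5],[0,-16,0,0,0.1,0,3.5]]]}}

```text
t: 14.55
position: [0.5727, -0.3504, 0.1784]
eef_rot: [0.661, 0.264, -0.259, -0.653]
contact_force: [0.3, 0.3, -0.8]
grip_width: 0.0405
```

```bash
python3 - <<'E'
from h import *
s=st()
s,p,d=cap('wrist','w14.png')
cv2.imwrite('pics/c6.png',cv2.resize(p[200:330,230:410],None,fx=4,fy=4))
to([*pr(0,200,0)[:2],.17],np.pi/2+YAW)
E
```

```text
t14.55 p [ 0.5727 -0.3504  0.1784] R [[0.726, 0.011, -0.688], [0.688, -0.007, 0.726], [0.003, -1.0, -0.013]] F [ 0.3  0.3 -0.8] g0.0405 q [-6.740e-01  4.790e-01  2.050e-01  1.284e+00  1.000e-03 -1.433e+00]
shift [33.36  0.48 31.72] rv [0.011 0.681 0.007]
```

View pics/c6.png

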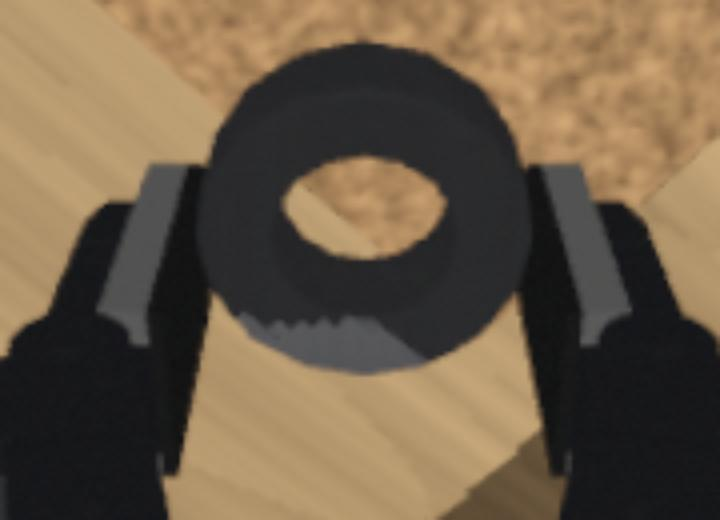

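```bash
python3 - <<'E'
from h import *
s=status.sense();Rt=R.from_quat(s['eef_rot']).as_matrix();p0=np.array(s['position'])
for x in(-11,0,11):
  for y in (12,8,-11):
    P=p0+Rt@np.array([x,y,-20.3])/1e3;u,v=proj('wrist',P,s);print(x,y,round((u-230)*4),round((v-200)*4))
u,v=230+363/4,200+233/4
for h in(.012,.008,.004,0): print(h,intool(u,v,p0[2]+h,s)[1])
E
```

```text
-11 12 214 125
-11 8 211 138
-11 -11 193 209
0 12 218 198
0 8 215 212
0 -11 198 289
11 12 222 267
11 8 219 282
11 -11 204 363
0.012 [ -8.5 -12.   -0.7]
0.008 [-6.2 -8.  -0.7]
0.004 [-3.9 -4.  -0.7]
0 [-1.6  0.  -0.7]
```

Emit:
{"name": "drive_tool", "arguments": {"steps": [[[2.8,0.3,2.6,0,0.1,0,3.5],[5.6,0.3,5.2,0,0.2,0,3.5],[8.4,0.3,7.8,0,0.3,0,3.5],[11.2,0.3,10.4,0,0.4,0,3.5],[14,0.3,13,0,0.5,0,3.5],[16.8,0.3,15.8,0,0.6,0,3.5],[19.6,0.3,18.4,0,0.681,0,3.5],[22.4,0.3,21,0,0.681,0,3.5],[25.2,0.3,23.6,0,0.681,0,3.5],[28,0.3,26.4,0.01,0.681,0,3.5],[30.5,0.3,29,0.01,0.681,0.007,3.5],[32.5,0.3,31,0.011,0.681,0.007,3.5]]]}}

```text
t: 15.6
position: [0.5924, 0.1009, 0.1707]
eef_rot: [-0.706, -0.029, 0.031, 0.706]
contact_force: [-0.4, 0.1, -1.1]
grip_width: 0.0409
```

```bash
python3 - <<'E'
from h import *
s=st();S=pr(0,200,0)[:2]
T=S+.004*np.array([np.cos(YAW),np.sin(YAW)])
to([*T,.15],np.pi/2+YAW)
E
```

```text
t15.60 p [0.5924 0.1009 0.1707] R [[0.996, -0.002, -0.085], [0.085, -0.0, 0.996], [-0.002, -1.0, 0.0]] F [-0.4  0.1 -1.1] g0.0409 q [ 0.029  0.373  0.012  1.213 -0.    -0.056]
shift [0.7  2.07 0.82] rv [-0.     0.003 -0.002]
```

Emit:
{"name": "drive_tool", "arguments": {"steps": [[[0.4,1,0.5,0,0,0,3.5],[0.7,2.5,0.8,0,0,0,3.5],[0.7,2.8,0.8,0,0,0,3.5],[0.7,2.8,0.8,0,0,0,3.5]]]}}

```text
t: 15.93
position: [0.5975, 0.1091, 0.1406]
eef_rot: [0.707, 0.028, -0.033, -0.706]
contact_force: [-0.3, 0.4, -1.1]
grip_width: 0.041
```

```bash
python3 - <<'E'
from h import *
s=st()
s,p,d=cap('wrist','w15.png')
cv2.imwrite('pics/c6.png',cv2.resize(p[170:320,230:410],None,fx=4,fy=4))
u,v=proj('wrist',pr(0,200,95),s);print((u-230)*4,(v-170)*4)
s2,p,d=cap('side','s3.png')
cv2.imwrite('pics/c7.png',cv2.resize(p[120:270,270:430],None,fx=4,fy=4))
E
```

```text
t15.93 p [0.5975 0.1091 0.1406] R [[0.996, -0.006, -0.086], [0.086, -0.0, 0.996], [-0.006, -1.0, 0.0]] F [-0.3  0.4 -1.1] g0.0410 q [ 0.043  0.402 -0.021  1.154 -0.    -0.043]
367.8761185478952 201.26375357550296
```

View pics/c6.png

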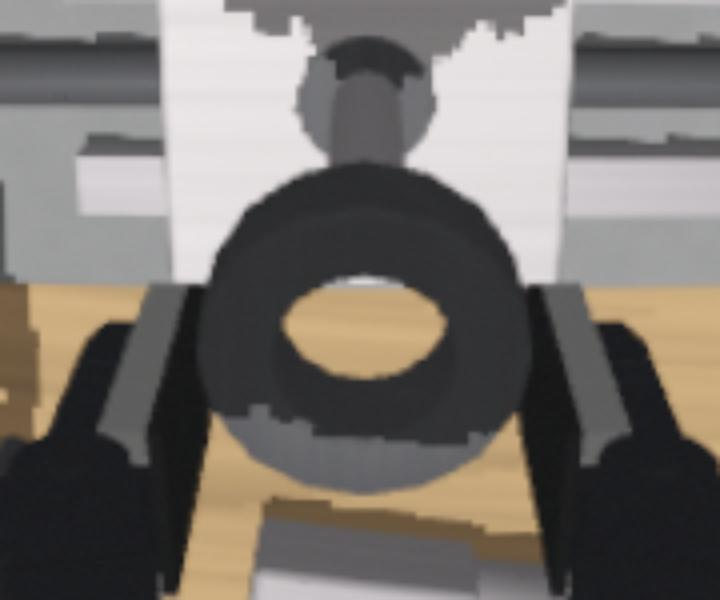

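View pics/c7.png

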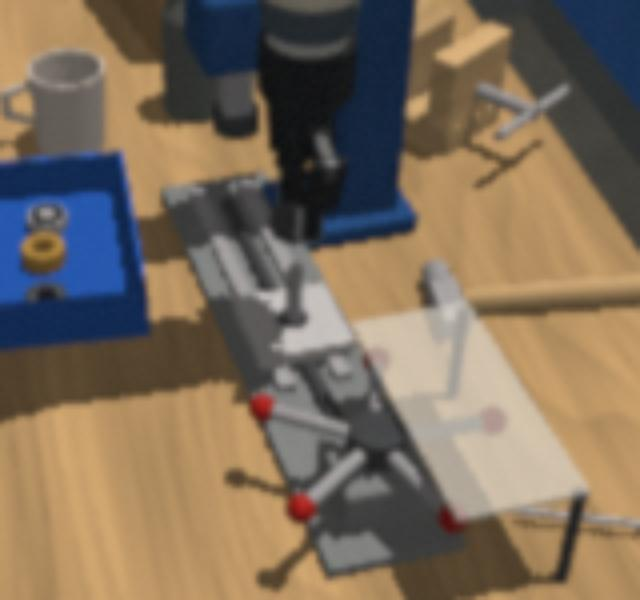

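```bash
python3 - <<'E'
from h import *
s=status.sense()
P,t=intool(230+364/4,170+350/4,s['position'][2]+.0043,s);print(P,t, 'stud',pr(0,200,0))
p=cv2.imread('pics/w10.png');cv2.imwrite('pics/c8.png',cv2.resize(p[190:290,295:405],None,fx=6,fy=6,interpolation=cv2.INTER_CUBIC))
s0=dict(position=[0.5286,0.0744,0.2018],eef_rot=R.from_matrix(np.linalg.qr(np.array([[0.996,0.003,-0.084],[0.084,0,0.996],[0.003,-1,0]]))[0]).as_quat())
E
```

```text
[0.59437055 0.10807093 0.14677898] [-4.1 -4.3 -0.2] stud [0.5946123  0.10932748 0.        ]
```

View pics/c8.png

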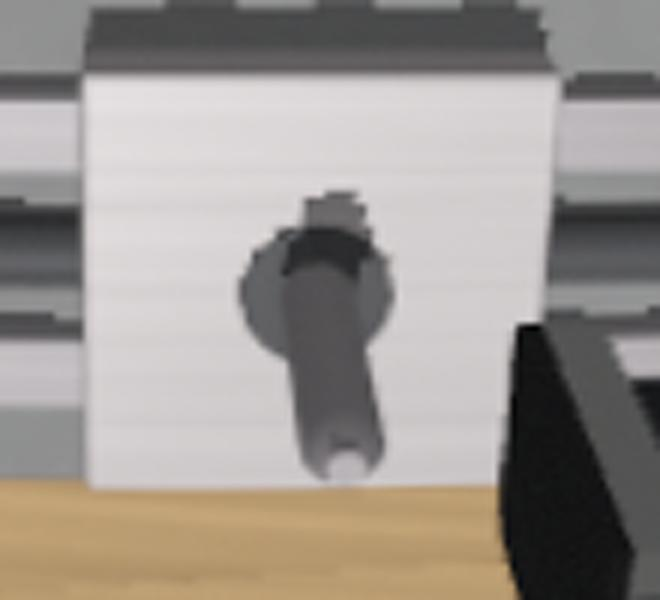

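Emit:
{"name": "drive_tool", "arguments": {"steps": [[[0.2,1,0.12,0,0,0,3.5],[0.2,2.5,0.12,0,0,0,3.5],[0.2,3.2,0.12,0,0,0,3.5],[0.2,3.8,0.12,0,0,0,3.5],[0.2,4.4,0.12,0,0,0,3.5],[0.2,5,0.12,0,0,0,3.5],[0.2,5,0.12,0,0,0,3.5]]]}}

```text
t: 16.62
position: [0.5998, 0.1098, 0.0914]
eef_rot: [0.707, 0.028, -0.031, -0.706]
contact_force: [-0.1, -0.3, -1.0]
grip_width: 0.0408
```

```bash
python3 - <<'E'
from h import *
s=st()
s,p,d=cap('wrist','w16.png')
cv2.imwrite('pics/c6.png',cv2.resize(p[170:320,230:410],None,fx=4,fy=4))
E
```

```text
t16.62 p [0.5998 0.1098 0.0914] R [[0.996, -0.005, -0.084], [0.084, -0.0, 0.996], [-0.005, -1.0, 0.0]] F [-0.1 -0.3 -1. ] g0.0408 q [ 0.044  0.438 -0.096  1.042 -0.    -0.041]
```

View pics/c6.png

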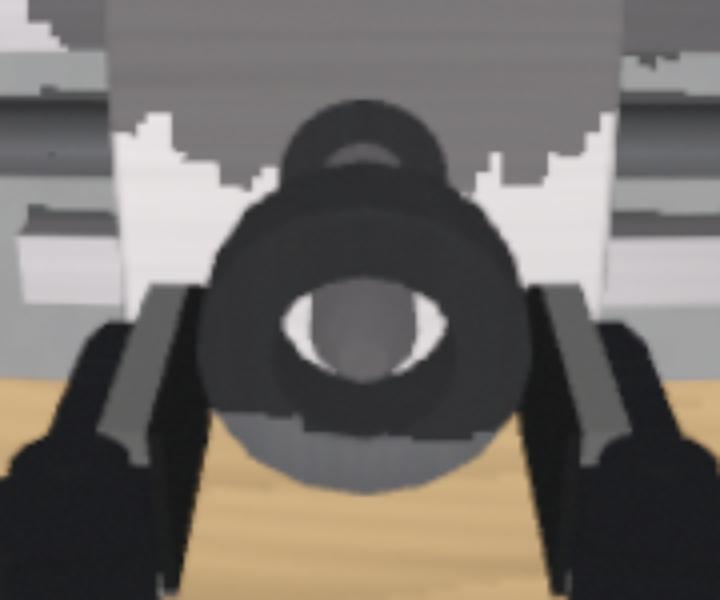

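Emit:
{"name": "drive_tool", "arguments": {"steps": [[[0,1,0,0,0,0,3.5],[0,2,0,0,0,0,3.5],[0,3,0,0,0,0,3.5],[0,3.8,0,0,0,0,3.5],[0,4.3,0,0,0,0,3.5],[0,4.4,0,0,0,0,3.5],[0,4.4,0,0,0,0,3.5]]]}}

```text
t: 17.25
position: [0.5996, 0.1099, 0.0476]
eef_rot: [0.707, 0.028, -0.031, -0.706]
contact_force: [0.8, 0.1, -1.6]
grip_width: 0.0408
```

```bash
python3 - <<'E'
from h import *
s=st()
s,p,d=cap('wrist','w17.png')
cv2.imwrite('pics/c6.png',cv2.resize(p[170:320,230:410],None,fx=4,fy=4))
E
```

```text
t17.25 p [0.5996 0.1099 0.0476] R [[0.996, -0.005, -0.084], [0.084, -0.0, 0.996], [-0.005, -1.0, 0.0]] F [ 0.8  0.1 -1.6] g0.0408 q [ 0.044  0.474 -0.158  0.943 -0.    -0.041]
```

View pics/c6.png

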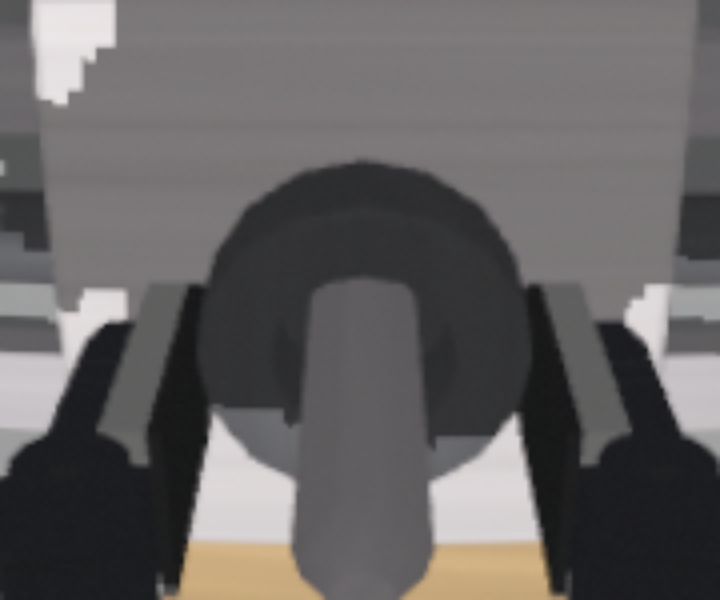

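Emit:
{"name": "drive_tool", "arguments": {"steps": [[[0,0.1,0,0,0,0,3.5],[0,0.1,0,0,0,0,5.5],[0,0.1,0,0,0,0,5.8],[0,0.1,0,0,0,0,5.8],[0,-3,0,0,0,0,5.8],[0,-7,0,0,0,0,5.8],[0,-11,0,0,0,0,5.8],[-4,-14,0,0,0,0,5.8],[-7,-15,0,0,0,0,5.8],[-8,-15,0,0,0,0,5.8],[-8,-15,0,0,0,0,5.8]]]}}

```text
t: 18.22
position: [0.519, 0.1033, 0.2003]
eef_rot: [0.707, 0.029, -0.03, -0.706]
contact_force: [1.1, -0.1, 0.3]
grip_width: 0.058
```

```bash
python3 - <<'E'
from h import *
s=st()
s,p,d=cap('wrist','w18.png')
cv2.imwrite('pics/c8.png',cv2.resize(p[190:290,275:385],None,fx=6,fy=6,interpolation=cv2.INTER_CUBIC))
to([.39,-.34,.2],np.pi/2)
E
```

```text
t18.22 p [0.519  0.1033 0.2003] R [[0.996, -0.001, -0.085], [0.085, -0.0, 0.996], [-0.001, -1.0, -0.0]] F [ 1.1 -0.1  0.3] g0.0580 q [ 0.038  0.239 -0.106  1.228 -0.    -0.047]
shift [-1.673e+01 -3.000e-02 -4.307e+01] rv [ 0.     0.084 -0.002]
```

View pics/w18.png

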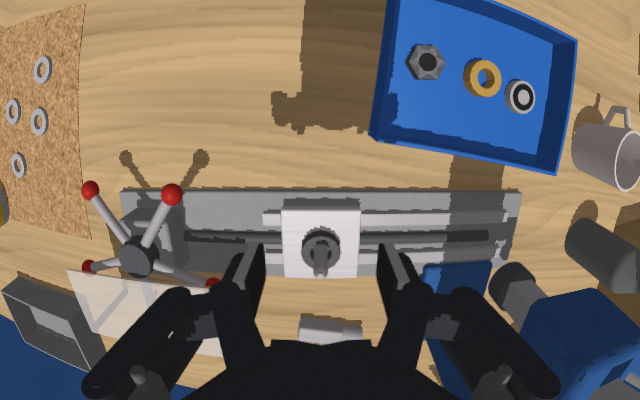

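```bash
python3 - <<'E'
from h import *
to([.4683,-.314,.10],np.pi/2)
E
```

```text
shift [ -8.69   9.95 -41.14] rv [ 0.     0.084 -0.002]
```

Emit:
{"name": "drive_tool", "arguments": {"steps": [[[-0.8,0,-4,0,0,0,6],[-1.6,0,-8,0,0.02,0,6],[-2.4,0,-12,0,0.04,0,6],[-3.2,0,-16,0,0.06,0,6],[-4,0,-20,0,0.083,0,6],[-4.8,1,-24,0,0.083,0,6],[-5.6,2,-28,0,0.083,0,6],[-6.4,4,-31.5,0,0.083,0,6],[-7.2,6,-35,0,0.083,0,6],[-8,8,-38,0,0.083,0,6],[-8.7,9.9,-41,0,0.084,0,6],[-8.7,9.9,-41.1,0,0.084,0,6]]]}}

```text
t: 19.27
position: [0.4667, -0.3181, 0.0952]
eef_rot: [-0.706, 0.004, 0.001, 0.708]
contact_force: [-0.7, 0.4, -0.4]
grip_width: 0.06
```

```bash
python3 - <<'E'
from h import *
s=st()
s,p,d=cap('wrist','w19.png')
print(s['position'])
cv2.imwrite('pics/c8.png',cv2.resize(p[120:260,230:410],None,fx=4,fy=4,interpolation=cv2.INTER_CUBIC))
E
```

```text
t19.27 p [ 0.4667 -0.3181  0.0952] R [[1.0, -0.007, 0.004], [-0.004, 0.002, 1.0], [-0.007, -1.0, 0.002]] F [-0.7  0.4 -0.4] g0.0600 q [-0.746  0.367 -0.202  1.009 -0.003 -0.742]
[ 0.46665967 -0.31813028  0.09521713]
```

View pics/c8.png

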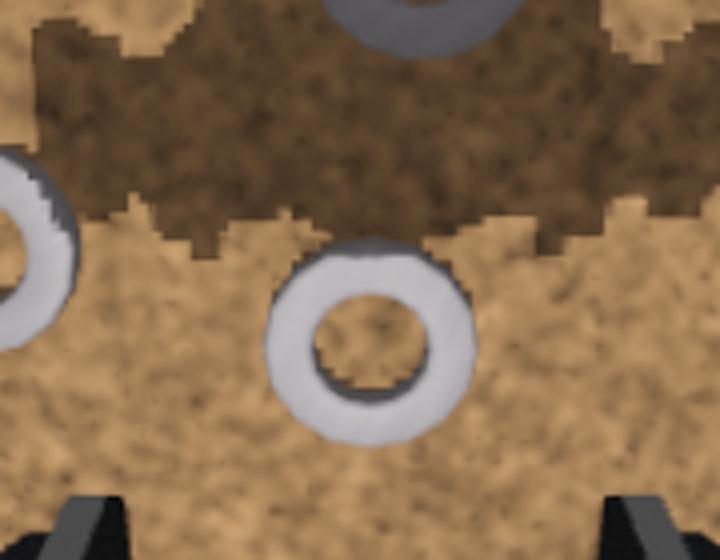

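```bash
python3 - <<'E'
from h import *
s=status.sense();P,t=intool(322.75,207,.008,s);print(P,t);to([P[0]+.001,P[1],.006],np.pi/2)
E
```

```text
[ 0.47137332 -0.3147149   0.008     ] [ 4.6 88.9  1.3]
shift [0.56 9.09 0.13] rv [-0.003 -0.003 -0.006]
```

Emit:
{"name": "drive_tool", "arguments": {"steps": [[[0.3,3,0,0,0,0,6],[0.5,6,0.1,-0.003,-0.003,-0.006,6],[0.5,8,0.13,-0.003,-0.003,-0.006,6],[0.5,8.6,0.13,-0.003,-0.003,-0.006,6],[0.5,8.6,0.13,-0.003,-0.003,-0.006,6]]]}}

```text
t: 19.73
position: [0.4717, -0.3138, 0.0093]
eef_rot: [-0.706, 0.001, 0.001, 0.708]
contact_force: [-0.0, 0.6, 0.4]
grip_width: 0.0601
```

```bash
python3 - <<'E'
from h import *
s=st()
s,p,d=cap('wrist','w20.png')
cv2.imwrite('pics/c8.png',cv2.resize(p[180:330,230:410],None,fx=4,fy=4,interpolation=cv2.INTER_CUBIC))
E
```

```text
t19.73 p [ 0.4717 -0.3138  0.0093] R [[1.0, -0.002, -0.0], [0.0, 0.002, 1.0], [-0.002, -1.0, 0.002]] F [-0.   0.6  0.4] g0.0601 q [-0.735  0.451 -0.319  0.804  0.    -0.736]
```

View pics/c8.png

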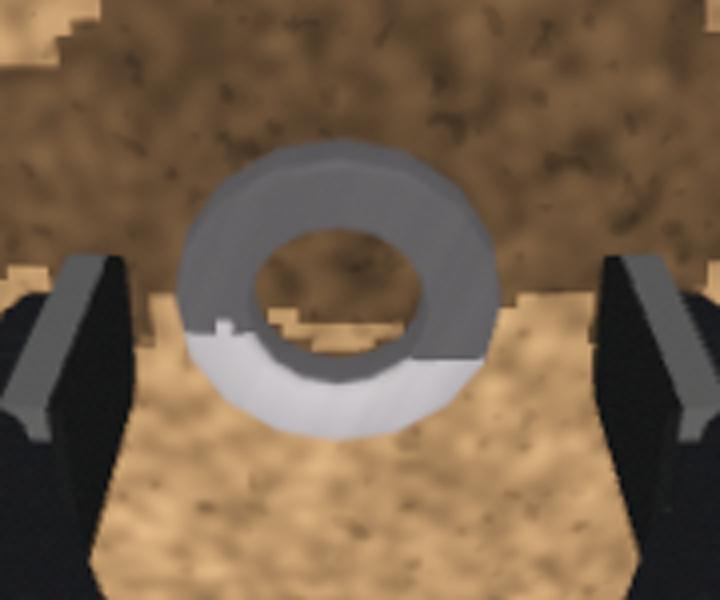

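```bash
python3 - <<'E'
from h import *
s=status.sense();print(s['position']);P,t=intool(314.5,254.75,.008,s);print(P,t);to([P[0],P[1],.005],np.pi/2)
E
```

```text
[ 0.47226695 -0.31441122  0.01079674]
[ 0.47064125 -0.31787758  0.008     ] [-1.6  2.8 -3.5]
shift [-0.16  0.58 -0.35] rv [-0.  0. -0.]
```

Emit:
{"name": "drive_tool", "arguments": {"steps": [[[-0.16,0.2,-0.35,0,0,0,6],[-0.16,0.45,-0.35,0,0,0,6],[-0.16,0.45,-0.35,0,0,0,6],[-0.16,0.45,-0.35,0,0,0,4.6],[-0.16,0.45,-0.35,0,0,0,4.6]]]}}

```text
t: 20.2
position: [0.4708, -0.3181, 0.0069]
eef_rot: [0.707, 0.0, 0.0, -0.707]
contact_force: [0.6, -0.1, -0.4]
grip_width: 0.0463
```

```bash
python3 - <<'E'
from h import *
s=st()
s,p,d=cap('wrist','w21.png')
cv2.imwrite('pics/c8.png',cv2.resize(p[180:330,230:410],None,fx=4,fy=4,interpolation=cv2.INTER_CUBIC))
E
```

```text
t20.20 p [ 0.4708 -0.3181  0.0069] R [[1.0, 0.0, -0.0], [0.0, -0.0, 1.0], [0.0, -1.0, -0.0]] F [ 0.6 -0.1 -0.4] g0.0463 q [-0.742  0.454 -0.32   0.796  0.    -0.742]
```

View pics/c8.png

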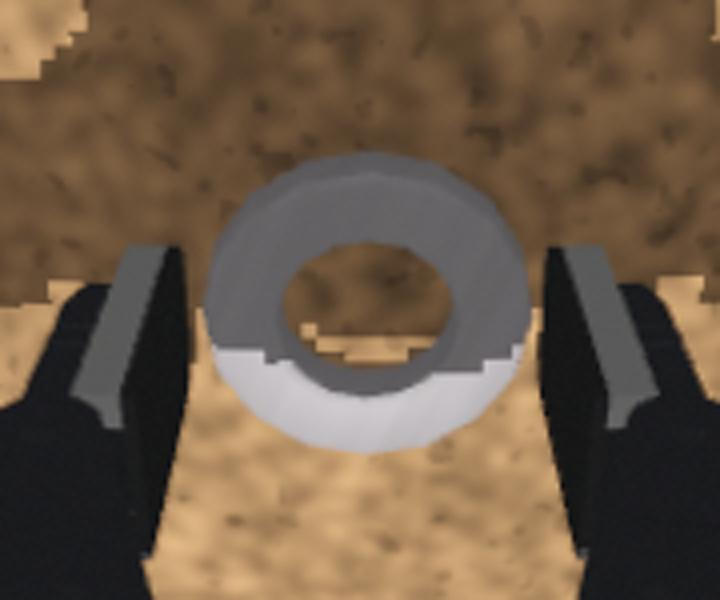

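Emit:
{"name": "drive_tool", "arguments": {"steps": [[[0,0.2,0,0,0,0,4.6],[0,0.3,0,0,0,0,4.6],[0,0.3,0,0,0,0,3.6],[0,0.3,0,0,0,0,3.6],[0,0.3,0,0,0,0,3.6]]]}}

```text
t: 20.67
position: [0.4714, -0.3183, 0.0062]
eef_rot: [0.708, 0.001, 0.001, -0.707]
contact_force: [-4.8, 4.9, 24.6]
grip_width: 0.0425
```

```bash
python3 - <<'E'
from h import *
s=st()
s,p,d=cap('wrist','w22.png')
cv2.imwrite('pics/c8.png',cv2.resize(p[180:330,230:410],None,fx=4,fy=4,interpolation=cv2.INTER_CUBIC))
E
```

```text
t20.67 p [ 0.4714 -0.3183  0.0062] R [[1.0, 0.003, -0.0], [0.0, -0.002, 1.0], [0.003, -1.0, -0.002]] F [-4.8  4.9 24.6] g0.0425 q [-0.742  0.454 -0.322  0.791  0.001 -0.742]
```

View pics/c8.png

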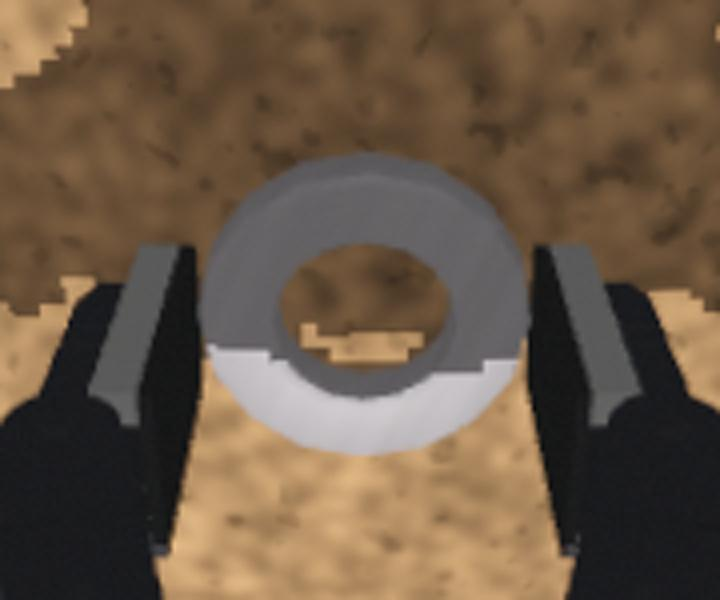

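Emit:
{"name": "drive_tool", "arguments": {"steps": [[[0,-0.1,0,0,0,0,3.6],[0,-0.1,0,0,0,0,3.6],[0,-0.1,0,0,0,0,3.6],[0,-0.1,0,0,0,0,3.6]]]}}

```text
t: 21.05
position: [0.4712, -0.3182, 0.0068]
eef_rot: [0.708, 0.001, 0.001, -0.707]
contact_force: [0.4, -1.0, -1.0]
grip_width: 0.0422
```

```bash
python3 - <<'E'
from h import *
s=st()
s,p,d=cap('wrist','w22.png')
cv2.imwrite('pics/c8.png',cv2.resize(p[180:330,230:410],None,fx=4,fy=4,interpolation=cv2.INTER_CUBIC))
E
```

```text
t21.05 p [ 0.4712 -0.3182  0.0068] R [[1.0, 0.002, -0.0], [0.0, -0.001, 1.0], [0.002, -1.0, -0.001]] F [ 0.4 -1.  -1. ] g0.0422 q [-0.742  0.454 -0.321  0.793  0.001 -0.742]
```

View pics/c8.png

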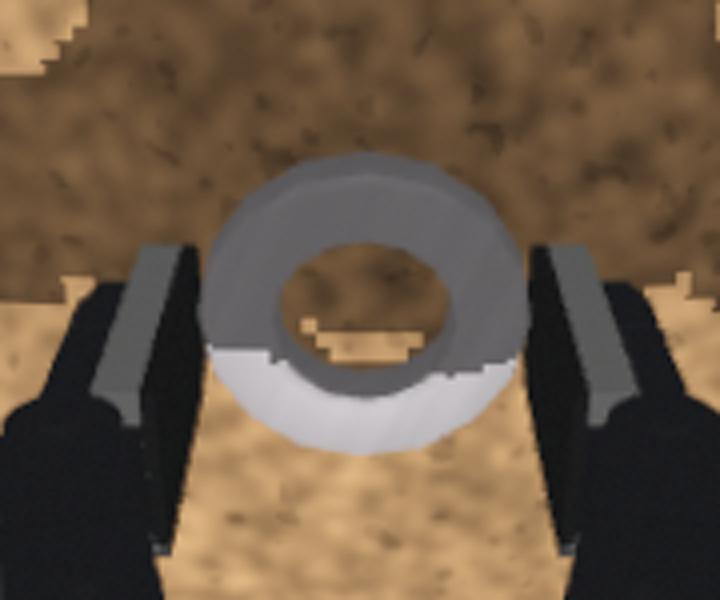

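```bash
python3 - <<'E'
from h import *
s=status.sense();P,t=intool(321.25,258.25,.008,s);print(P,t)
E
```

```text
[ 0.46932574 -0.31819683  0.008     ] [-1.9 -1.2 -0. ]
```

Emit:
{"name": "drive_tool", "arguments": {"steps": [[[0,-0.5,0,0,0,0,3.6],[0,-2,0,0,0,0,3.6],[0,-5,0,0,0,0,3.6],[0,-9,0,0,0,0,3.6],[0,-13,0,0,0,0,3.6],[0,-16,0,0,0,0,3.6],[0,-17,0,0,0,0,3.6]]]}}

```text
t: 21.68
position: [0.472, -0.3189, 0.182]
eef_rot: [0.709, 0.003, 0.002, -0.705]
contact_force: [0.0, 0.4, 0.6]
grip_width: 0.0423
```

```bash
python3 - <<'E'
from h import *
s=st()
s,p,d=cap('wrist','w23.png')
cv2.imwrite('pics/c8.png',cv2.resize(p[180:330,230:410],None,fx=4,fy=4,interpolation=cv2.INTER_CUBIC))
to([*pr(0,200,0)[:2],.17],np.pi/2+YAW)
E
```

```text
t21.68 p [ 0.472  -0.3189  0.182 ] R [[1.0, 0.007, -0.0], [0.0, -0.006, 1.0], [0.007, -1.0, -0.006]] F [0.  0.4 0.6] g0.0423 q [-7.420e-01  3.080e-01 -5.600e-02  1.198e+00  1.000e-03 -7.420e-01]
shift [12.27  1.   42.84] rv [ 0.006 -0.082  0.007]
```

View pics/c8.png

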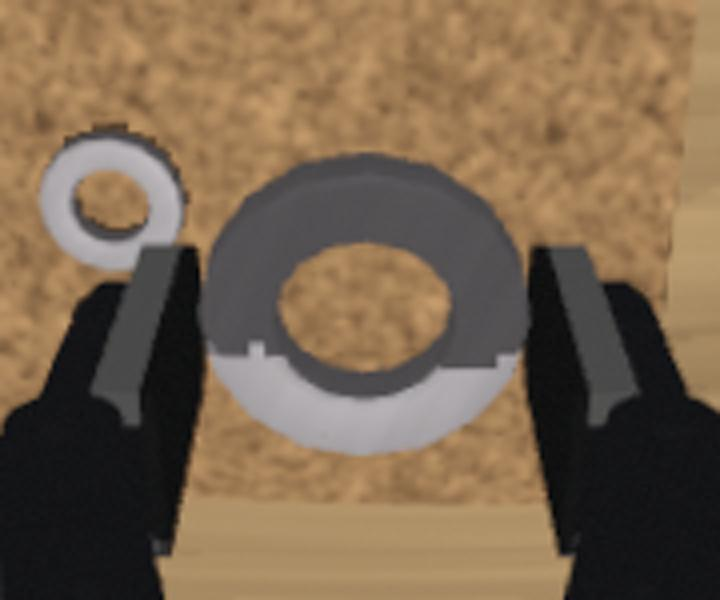

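Emit:
{"name": "drive_tool", "arguments": {"steps": [[[1.1,0.1,3.8,0,0,0,3.6],[2.2,0.1,7.6,0,-0.02,0,3.6],[3.3,0.2,11.4,0,-0.04,0,3.6],[4.4,0.3,15.2,0,-0.06,0,3.6],[5.5,0.4,19,0,-0.08,0,3.6],[6.6,0.5,22.8,0,-0.082,0,3.6],[7.7,0.6,26.6,0,-0.082,0,3.6],[8.8,0.7,30.4,0,-0.082,0,3.6],[9.9,0.8,34.2,0,-0.082,0,3.6],[11,1,38,0.006,-0.082,0.007,3.6],[12,1,41,0.006,-0.082,0.007,3.6],[12.6,1,42.9,0.006,-0.082,0.007,3.6]]]}}

```text
t: 22.73
position: [0.5978, 0.1131, 0.1678]
eef_rot: [-0.706, -0.029, 0.031, 0.707]
contact_force: [0.1, 0.4, -0.3]
grip_width: 0.0421
```

Emit:
{"name": "drive_tool", "arguments": {"steps": [[[0.1,0,0.3,0,0,0,3.6],[0.1,0,0.5,0,0,0,3.6]]]}}

```text
t: 22.9
position: [0.5977, 0.1195, 0.1656]
eef_rot: [-0.706, -0.028, 0.033, 0.707]
contact_force: [-0.7, -0.3, -1.4]
grip_width: 0.0422
```

```bash
python3 - <<'E'
from h import *
s=st();to([.598,.1097,.06],np.pi/2+YAW)
E
```

```text
t22.90 p [0.5977 0.1195 0.1656] R [[0.996, -0.006, -0.087], [0.087, 0.0, 0.996], [-0.006, -1.0, 0.001]] F [-0.7 -0.3 -1.4] g0.0422 q [ 5.900e-02  3.920e-01  2.900e-02  1.214e+00  1.000e-03 -2.700e-02]
shift [ 1.000e-02  1.056e+01 -9.900e-01] rv [-0.001  0.005 -0.006]
```

Emit:
{"name": "drive_tool", "arguments": {"steps": [[[0,1,-0.6,0,0,0,3.6],[0,2.5,-1,0,0.005,-0.006,3.6],[0,3.5,-1,0,0.005,-0.006,3.6],[0,3.5,-1,0,0.005,-0.006,3.6],[0,3.5,-1,0,0.005,-0.006,3.6]]]}}

```text
t: 23.32
position: [0.5978, 0.1084, 0.1298]
eef_rot: [-0.706, -0.028, 0.029, 0.707]
contact_force: [-0.2, -0.3, -0.1]
grip_width: 0.0422
```

```bash
python3 - <<'E'
from h import *
s=st();to([.598,.1097,.058],np.pi/2+YAW)
s,p,d=cap('wrist','w24.png')
cv2.imwrite('pics/c8.png',cv2.resize(p[180:330,230:410],None,fx=4,fy=4,interpolation=cv2.INTER_CUBIC))
E
```

```text
t23.32 p [0.5978 0.1084 0.1298] R [[0.997, -0.002, -0.08], [0.08, 0.001, 0.997], [-0.002, -1.0, 0.001]] F [-0.2 -0.3 -0.1] g0.0422 q [ 4.100e-02  4.060e-01 -4.300e-02  1.124e+00  1.000e-03 -3.900e-02]
shift [0.04 7.18 0.12] rv [-0.001 -0.002 -0.002]
```

View pics/c8.png

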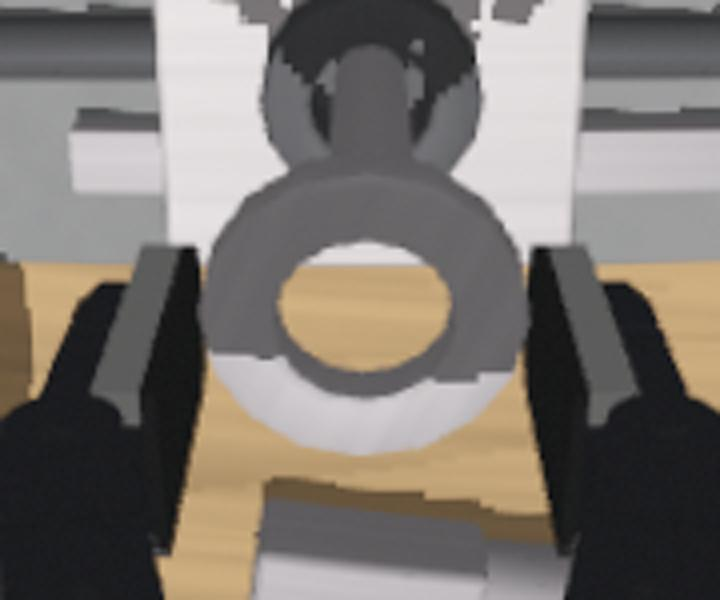

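Emit:
{"name": "drive_tool", "arguments": {"steps": [[[0,0.8,0.12,0,0,0,3.6],[0,2,0.12,0,0,0,3.6],[0,3,0.12,0,0,0,3.6],[0,4,0.12,0,0,0,3.6],[0,5,0.12,0,0,0,3.6],[0,6,0.12,0,0,0,3.6],[0,6.7,0.12,0,0,0,3.6],[0,7.0,0.12,0,0,0,3.6],[0,7.1,0.12,0,0,0,3.6],[0,7.1,0.12,0,0,0,3.6]]]}}

```text
t: 24.2
position: [0.5982, 0.11, 0.0596]
eef_rot: [-0.706, -0.028, 0.029, 0.707]
contact_force: [0.6, -0.3, -0.0]
grip_width: 0.0421
```

```bash
python3 - <<'E'
from h import *
s=st()
s,p,d=cap('wrist','w25.png')
cv2.imwrite('pics/c8.png',cv2.resize(p[180:330,230:410],None,fx=4,fy=4,interpolation=cv2.INTER_CUBIC))
E
```

```text
t24.20 p [0.5982 0.11   0.0596] R [[0.997, -0.001, -0.081], [0.081, 0.001, 0.997], [-0.001, -1.0, 0.001]] F [ 0.6 -0.3 -0. ] g0.0421 q [ 0.044  0.459 -0.15   0.963  0.001 -0.037]
```

View pics/c8.png

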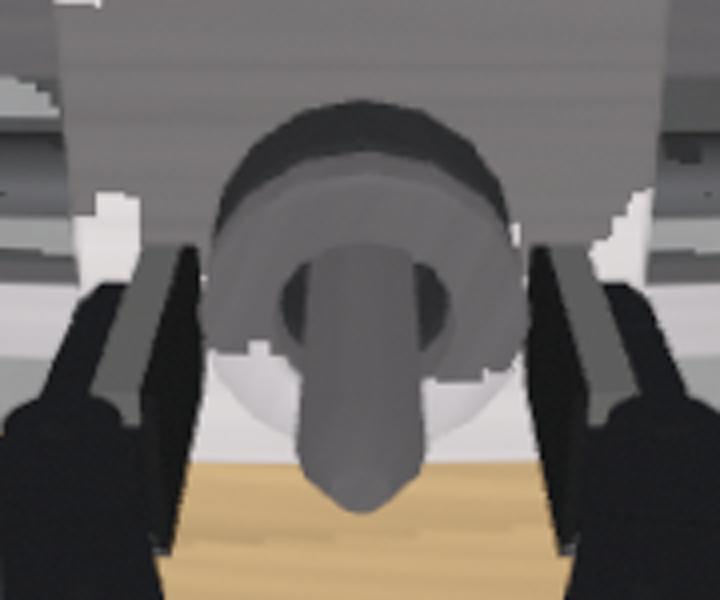

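Emit:
{"name": "drive_tool", "arguments": {"steps": [[[0,0.1,0,0,0,0,3.6],[0,0.1,0,0,0,0,5.5],[0,0.1,0,0,0,0,5.8],[0,0.1,0,0,0,0,5.8],[0,-3,0,0,0,0,6],[0,-7,0,0,0,0,6],[0,-11,0,0,0,0,6],[0,-13,-1,0,0,0,6],[-0.5,-13,-4,0,0,0,6]]]}}

```text
t: 25.0
position: [0.5989, 0.0718, 0.1956]
eef_rot: [-0.706, -0.033, 0.027, 0.707]
contact_force: [0.3, -0.7, 0.4]
grip_width: 0.0602
```

```bash
python3 - <<'E'
from h import *
st();to([.4515,-.391,.15],np.pi/2)
E
```

```text
t25.00 p [0.5989 0.0718 0.1956] R [[0.996, 0.009, -0.084], [0.084, 0.001, 0.996], [0.009, -1.0, 0.001]] F [ 0.3 -0.7  0.4] g0.0602 q [-0.02   0.358  0.054  1.258  0.002 -0.105]
shift [-18.62   4.36 -44.88] rv [-0.001  0.084  0.009]
```

Emit:
{"name": "drive_tool", "arguments": {"steps": [[[-1.5,0,-3.8,0,0,0,6],[-3,0,-7.5,0,0.02,0,6],[-4.6,0,-11.3,0,0.04,0,6],[-6.2,0,-15,0,0.06,0,6],[-7.8,0,-18.8,0,0.08,0,6],[-9.3,0.5,-22.5,0,0.084,0,6],[-10.9,1,-26.3,0,0.084,0,6],[-12.4,1.5,-30,0,0.084,0,6],[-14,2,-33.8,0,0.084,0,6],[-15.5,3,-37.5,0,0.084,0.009,6],[-17.1,4,-41.3,0,0.084,0.009,6],[-18.5,4.3,-44.5,0,0.084,0.009,6]]]}}

```text
t: 26.0
position: [0.451, -0.3891, 0.1495]
eef_rot: [-0.707, 0.0, 0.0, 0.708]
contact_force: [-0.3, -0.4, -0.3]
grip_width: 0.0599
```

```bash
python3 - <<'E'
from h import *
st();to([.4505,-.391,.10],np.pi/2)
E
```

```text
t26.00 p [ 0.451  -0.3891  0.1495] R [[1.0, -0.001, 0.0], [-0.0, 0.002, 1.0], [-0.001, -1.0, 0.002]] F [-0.3 -0.4 -0.3] g0.0599 q [-0.853  0.375 -0.04   1.158  0.    -0.853]
shift [-0.05  4.95 -0.19] rv [-0.002 -0.    -0.001]
```

Emit:
{"name": "drive_tool", "arguments": {"steps": [[[0,3,0,0,0,0,6],[0,6,0,0,0,0,6],[0,7,0,0,0,0,6],[0,7,0,0,0,0,6],[0,7,0,0,0,0,6],[0,7,0,0,0,0,6]]]}}

```text
t: 26.5
position: [0.4519, -0.3893, 0.0813]
eef_rot: [0.707, 0.0, 0.0, -0.707]
contact_force: [0.0, -0.0, 0.4]
grip_width: 0.0603
```

```bash
cat >> h.py <<'E'
def look(fn,y0=180,x0=230,w=180,h=150,f=4):
    s,p,d=cap('wrist',fn);cv2.imwrite('pics/c8.png',cv2.resize(p[y0:y0+h,x0:x0+w],None,fx=f,fy=f,interpolation=cv2.INTER_CUBIC))
    return s
E
python3 - <<'E'
from h import *
st();look('w26.png',130)
E
```

```text
t26.50 p [ 0.4519 -0.3893  0.0813] R [[1.0, 0.001, -0.001], [0.001, -0.0, 1.0], [0.001, -1.0, -0.0]] F [ 0.  -0.   0.4] g0.0603 q [-0.852  0.422 -0.15   0.998  0.    -0.852]
```

View pics/c8.png

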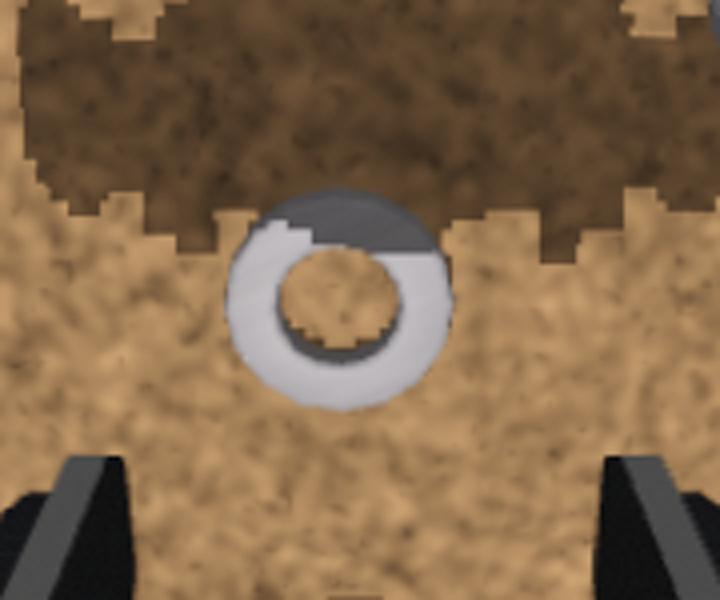

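```bash
python3 - <<'E'
from h import *
s=status.sense();P,t=intool(315,206.25,.008,s);print(P,t);to([P[0],P[1],.0065],np.pi/2)
E
```

```text
[ 0.4502972  -0.39377436  0.008     ] [-1.7 73.5 -4.4]
shift [-0.17  7.5  -0.44] rv [0.001 0.001 0.001]
```

Emit:
{"name": "drive_tool", "arguments": {"steps": [[[-0.2,2.5,-0.44,0,0,0,6],[-0.25,5,-0.44,0,0,0,6],[-0.25,7,-0.44,0,0,0,6],[-0.25,7.4,-0.44,0,0,0,6],[-0.25,7.4,-0.44,0,0,0,5],[-0.25,7.4,-0.44,0,0,0,3.6],[-0.25,7.4,-0.44,0,0,0,3.6],[-0.25,7.4,-0.44,0,0,0,3.6],[-0.25,7.4,-0.44,0,0,0,3.6]]]}}

```text
t: 27.3
position: [0.4503, -0.3945, 0.0091]
eef_rot: [0.708, 0.001, 0.001, -0.706]
contact_force: [0.8, 0.2, 6.7]
grip_width: 0.0416
```

```bash
python3 - <<'E'
from h import *
st();look('w27.png')
E
```

```text
t27.30 p [ 0.4503 -0.3945  0.0091] R [[1.0, 0.003, -0.001], [0.001, -0.003, 1.0], [0.003, -1.0, -0.003]] F [0.8 0.2 6.7] g0.0416 q [-0.86   0.492 -0.244  0.832  0.001 -0.861]
```

View pics/c8.png

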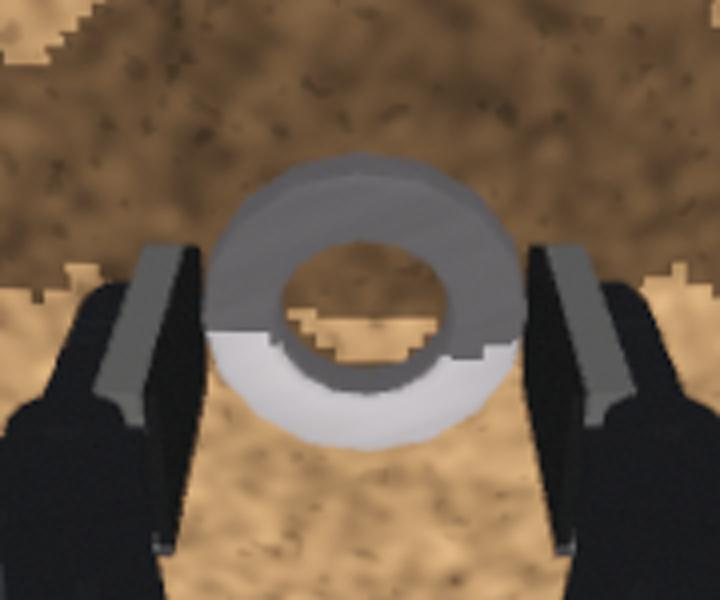

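```bash
python3 - <<'E'
from h import *
s=status.sense();print(s['position']);P,t=intool(230+365/4,180+311/4,.008,s);print(P,t)
to([.598,.1097,.19],np.pi/2+YAW)
E
```

```text
[ 0.45028747 -0.39446094  0.00902886]
[ 0.44942039 -0.39449528  0.008     ] [-0.9  1.  -0. ]
shift [ 14.86 -18.18  50.36] rv [ 0.003 -0.081  0.003]
```

Emit:
{"name": "drive_tool", "arguments": {"steps": [[[0,-0.5,0,0,0,0,3.6],[0,-3,0,0,0,0,3.6],[0,-7,0,0,0,0,3.6],[0,-11,0,0,0,0,3.6],[0.5,-15,1.6,0,0,0,3.6],[1.5,-17,4.8,0,-0.02,0,3.6],[2.6,-17.5,8.6,0,-0.04,0,3.6],[3.7,-17.5,12.4,0,-0.06,0,3.6],[4.8,-17.5,16.2,0,-0.08,0,3.6],[5.9,-17.5,20,0,-0.08,0,3.6],[7,-17.5,23.8,0,-0.081,0,3.6],[8.1,-17.5,27.6,0,-0.081,0,3.6]]]}}

```text
t: 28.35
position: [0.5307, -0.1161, 0.1845]
eef_rot: [0.708, 0.03, -0.027, -0.705]
contact_force: [0.8, 0.5, -1.2]
grip_width: 0.0417
```

```bash
python3 - <<'E'
from h import *
st();to([.597,.1097,.16],np.pi/2+YAW)
E
```

```text
t28.35 p [ 0.5307 -0.1161  0.1845] R [[0.997, 0.004, -0.081], [0.081, -0.003, 0.997], [0.004, -1.0, -0.003]] F [ 0.8  0.5 -1.2] g0.0417 q [-3.69e-01  2.66e-01 -1.10e-01  1.19e+00 -1.00e-03 -4.51e-01]
shift [ 8.44  2.41 21.97] rv [ 0.003 -0.001  0.004]
```

Emit:
{"name": "drive_tool", "arguments": {"steps": [[[1.4,0.2,3.6,0,0,0,3.6],[2.8,0.4,7.2,0,0,0,3.6],[4.2,0.6,10.8,0,0,0,3.6],[5.6,1,14.4,0,0,0,3.6],[7,1.5,18,0,0,0,3.6],[8,2.5,21,0,0,0,3.6],[8.44,4,21.9,0.003,0,0.004,3.6],[8.44,5,21.9,0.003,0,0.004,3.6],[8.44,5,21.9,0.003,0,0.004,3.6],[8.44,5,21.9,0.003,0,0.004,3.6],[8.44,5,21.9,0.003,0,0.004,3.6]]]}}

```text
t: 29.27
position: [0.5972, 0.1075, 0.1348]
eef_rot: [0.707, 0.028, -0.028, -0.706]
contact_force: [0.1, -0.2, 0.4]
grip_width: 0.0416
```

```bash
python3 - <<'E'
from h import *
st();look('w28.png');to([.597,.1097,.069],np.pi/2+YAW)
E
```

```text
t29.27 p [0.5972 0.1075 0.1348] R [[0.997, 0.0, -0.08], [0.08, -0.001, 0.997], [0.0, -1.0, -0.001]] F [ 0.1 -0.2  0.4] g0.0416 q [ 4.000e-02  4.000e-01 -3.900e-02  1.131e+00 -1.000e-03 -4.000e-02]
shift [-0.03  6.6   0.22] rv [ 0.001 -0.002  0.001]
```

View pics/c8.png

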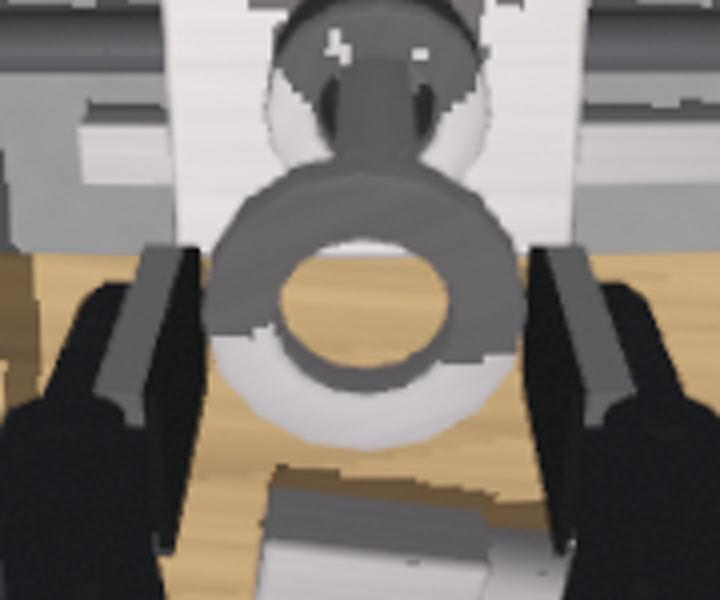

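Emit:
{"name": "drive_tool", "arguments": {"steps": [[[0,0.5,0.2,0,0,0,3.6],[0,1.5,0.2,0,0,0,3.6],[0,2.7,0.2,0,0,0,3.6],[0,4,0.2,0,0,0,3.6],[0,5.2,0.2,0,0,0,3.6],[0,6,0.2,0,0,0,3.6],[0,6.5,0.2,0,0,0,3.6],[0,6.6,0.2,0,0,0,3.6],[0,6.6,0.2,0,0,0,3.6]]]}}

```text
t: 30.07
position: [0.5973, 0.1094, 0.069]
eef_rot: [0.707, 0.028, -0.028, -0.706]
contact_force: [-0.0, 0.4, -1.7]
grip_width: 0.0415
```

```bash
python3 - <<'E'
from h import *
st();look('w29.png')
E
```

```text
t30.07 p [0.5973 0.1094 0.069 ] R [[0.997, 0.001, -0.08], [0.08, -0.0, 0.997], [0.001, -1.0, -0.001]] F [-0.   0.4 -1.7] g0.0415 q [ 0.043  0.449 -0.14   0.981 -0.001 -0.036]
```

View pics/c8.png

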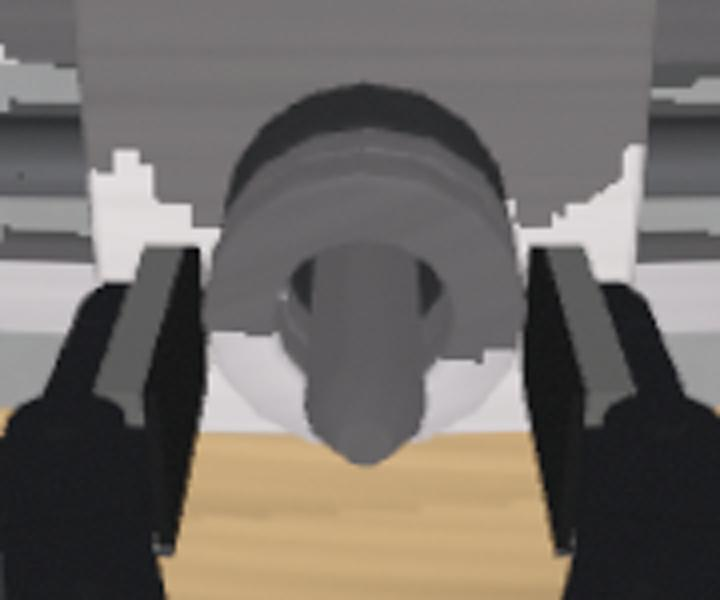

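Seated. I'll release it, lift, and go to the third washer (~.539, −.388).

Emit:
{"name": "drive_tool", "arguments": {"steps": [[[0,0.1,0,0,0,0,3.6],[0,0.1,0,0,0,0,5.5],[0,0.1,0,0,0,0,5.8],[0,0.1,0,0,0,0,5.8],[0,-3,0,0,0,0,6],[0,-7,0,0,0,0,6],[0,-11,0,0,0,0,6],[0,-12,-1,0,0,0,6],[-0.5,-12,-4,0,0,0,6]]]}}

```text
t: 30.87
position: [0.5975, 0.0713, 0.1937]
eef_rot: [0.707, 0.033, -0.026, -0.706]
contact_force: [0.3, 0.4, -0.5]
grip_width: 0.0601
```

```bash
python3 - <<'E'
from h import *
st();to([.538,-.388,.10],np.pi/2)
E
```

```text
t30.87 p [0.5975 0.0713 0.1937] R [[0.996, 0.009, -0.083], [0.083, 0.0, 0.997], [0.009, -1.0, -0.0]] F [ 0.3  0.4 -0.5] g0.0601 q [-2.100e-02  3.560e-01  4.700e-02  1.252e+00  1.000e-03 -1.040e-01]
shift [ -9.83   9.3  -45.27] rv [0.    0.083 0.009]
```

Emit:
{"name": "drive_tool", "arguments": {"steps": [[[-0.8,0,-3.9,0,0,0,6],[-1.6,0,-7.8,0,0.02,0,6],[-2.4,0,-11.7,0,0.04,0,6],[-3.2,0,-15.6,0,0.06,0,6],[-4.1,0,-19.5,0,0.08,0,6],[-4.9,0.5,-23.4,0,0.083,0,6],[-5.7,1,-27.3,0,0.083,0,6],[-6.6,2,-31.1,0,0.083,0,6],[-7.4,3.5,-34.8,0,0.083,0,6],[-8.2,5,-38.5,0,0.083,0.009,6],[-9,7,-42,0,0.083,0.009,6],[-9.8,9,-45,0,0.083,0.009,6]]]}}

```text
t: 31.87
position: [0.5376, -0.388, 0.1024]
eef_rot: [0.708, 0.0, 0.001, -0.707]
contact_force: [0.8, 0.7, 1.2]
grip_width: 0.0599
```

Emit:
{"name": "drive_tool", "arguments": {"steps": [[[0,2,0,0,0,0,6],[0,2,0,0,0,0,6],[0,2,0,0,0,0,6],[0,2,0,0,0,0,6],[0,2,0,0,0,0,6]]]}}

```text
t: 32.28
position: [0.5386, -0.3874, 0.0844]
eef_rot: [0.708, 0.001, 0.001, -0.706]
contact_force: [0.5, -0.1, 0.4]
grip_width: 0.0602
```

```bash
python3 - <<'E'
from h import *
st();look('w30.png',130)
E
```

```text
t32.28 p [ 0.5386 -0.3874  0.0844] R [[1.0, 0.003, -0.001], [0.001, -0.003, 1.0], [0.003, -1.0, -0.003]] F [ 0.5 -0.1  0.4] g0.0602 q [-0.75   0.522  0.031  1.077 -0.    -0.751]
```

View pics/c8.png

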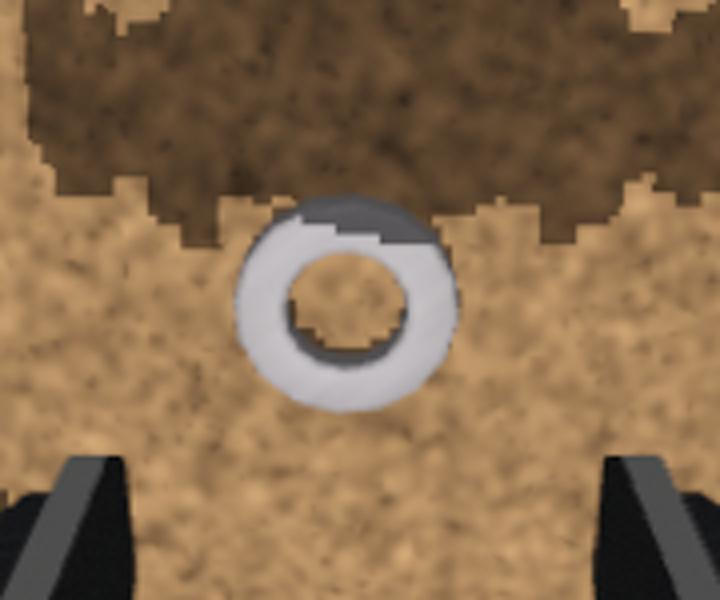

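View pics/w30.png

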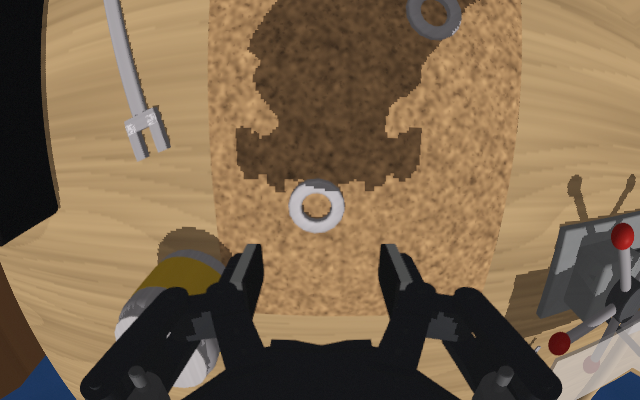

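```bash
python3 - <<'E'
from h import *
s=status.sense();P,t=intool(230+347/4,130+309/4,.008,s);print(P,t)
s2,p,d=cap('side','s4.png');cv2.imwrite('pics/c7.png',cv2.resize(p[250:400,300:480],None,fx=4,fy=4))
Pc=cloud('side',d);m=(abs(Pc[...,2]-.09)<.006)&(Pc[...,1]<-.36)&(Pc[...,0]>.5)&(Pc[...,0]<.8);Q=Pc[m];print(len(Q),Q.min(0),Q.max(0),np.median(Q,0))
E
```

```text
[ 0.53901174 -0.39075517  0.008     ] [ 0.1 76.3 -3.1]
914 [ 0.52598518 -0.53700416  0.08400078] [ 0.65205975 -0.42162575  0.09583495] [ 0.61440889 -0.50202349  0.09000287]
```

View pics/c7.png

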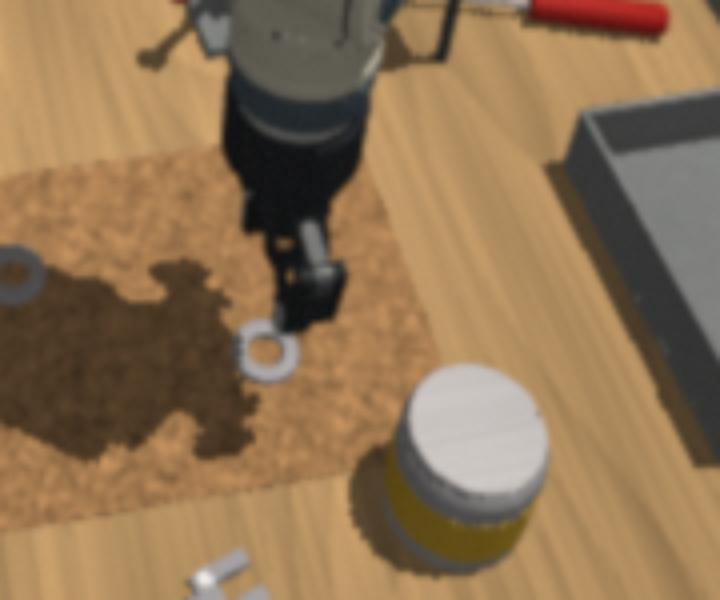

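Emit:
{"name": "drive_tool", "arguments": {"steps": [[[-0.1,2.5,-0.32,0,0,0,6],[-0.1,5,-0.32,0,0,0,6],[-0.1,7.2,-0.32,0,0,0,6],[-0.1,7.65,-0.32,0,0,0,6],[-0.1,7.65,-0.32,0,0,0,5],[-0.1,7.65,-0.32,0,0,0,3.6],[-0.1,7.65,-0.32,0,0,0,3.6],[-0.1,7.65,-0.32,0,0,0,3.6],[-0.1,7.65,-0.32,0,0,0,3.6]]]}}

```text
t: 33.13
position: [0.5384, -0.3913, 0.009]
eef_rot: [0.709, 0.002, 0.001, -0.706]
contact_force: [0.9, -0.3, 4.6]
grip_width: 0.0405
```

```bash
python3 - <<'E'
from h import *
st();look('w31.png')
E
```

```text
t33.13 p [ 0.5384 -0.3913  0.009 ] R [[1.0, 0.004, -0.001], [0.001, -0.004, 1.0], [0.004, -1.0, -0.004]] F [ 0.9 -0.3  4.6] g0.0405 q [-0.754  0.585 -0.065  0.915 -0.    -0.755]
```

View pics/c8.png

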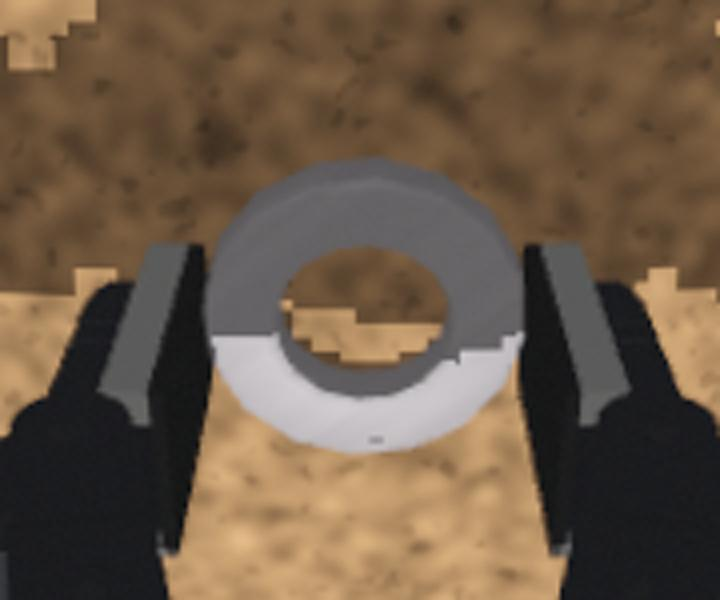

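Emit:
{"name": "drive_tool", "arguments": {"steps": [[[0,-0.5,0,0,0,0,3.6],[0,-3,0,0,0,0,3.6],[0,-7,0,0,0,0,3.6],[0,-11,0,0,0,0,3.6],[0.2,-15,1.6,0,0,0,3.6],[0.6,-17,4.8,0,-0.02,0,3.6],[1.1,-17.5,8.6,0,-0.04,0,3.6],[1.5,-17.5,12.4,0,-0.06,0,3.6],[2,-17.5,16.2,0,-0.08,0,3.6],[2.4,-17.5,20,0,-0.08,0,3.6],[2.9,-17.5,23.8,0,-0.081,0,3.6],[3.4,-17.5,27.6,0,-0.081,0,3.6]]]}}

```text
t: 34.18
position: [0.571, -0.1127, 0.1838]
eef_rot: [0.708, 0.031, -0.027, -0.705]
contact_force: [1.6, -0.7, -0.7]
grip_width: 0.0407
```

```bash
python3 - <<'E'
from h import *
st();to([.5965,.1097,.14],np.pi/2+YAW)
E
```

```text
t34.18 p [ 0.571  -0.1127  0.1838] R [[0.997, 0.005, -0.082], [0.082, -0.004, 0.997], [0.005, -1.0, -0.005]] F [ 1.6 -0.7 -0.7] g0.0407 q [-0.338  0.33  -0.019  1.216 -0.002 -0.42 ]
shift [ 4.33  4.29 21.98] rv [ 0.005 -0.     0.005]
```

Emit:
{"name": "drive_tool", "arguments": {"steps": [[[0.7,0.2,3.7,0,0,0,3.6],[1.4,0.4,7.4,0,0,0,3.6],[2.1,0.6,11.1,0,0,0,3.6],[2.9,1,14.8,0,0,0,3.6],[3.6,1.5,18.5,0,0,0,3.6],[4.2,2.5,21.5,0,0,0,3.6],[4.33,3.8,22,0.005,0,0.005,3.6],[4.33,4.5,22,0.005,0,0.005,3.6],[4.33,4.5,22,0.005,0,0.005,3.6],[4.33,4.5,22,0.005,0,0.005,3.6],[4.33,4.5,22,0.005,0,0.005,3.6]]]}}

```text
t: 35.1
position: [0.5967, 0.1085, 0.1386]
eef_rot: [0.707, 0.029, -0.028, -0.706]
contact_force: [-0.3, -0.6, -0.8]
grip_width: 0.0408
```

```bash
python3 - <<'E'
from h import *
st();look('w32.png');to([.5965,.1097,.076],np.pi/2+YAW)
E
```

```text
t35.10 p [0.5967 0.1085 0.1386] R [[0.997, 0.001, -0.08], [0.08, -0.0, 0.997], [0.001, -1.0, -0.0]] F [-0.3 -0.6 -0.8] g0.0408 q [ 0.042  0.397 -0.033  1.14  -0.    -0.038]
shift [-0.03  6.28  0.12] rv [ 0.    -0.002  0.001]
```

View pics/c8.png

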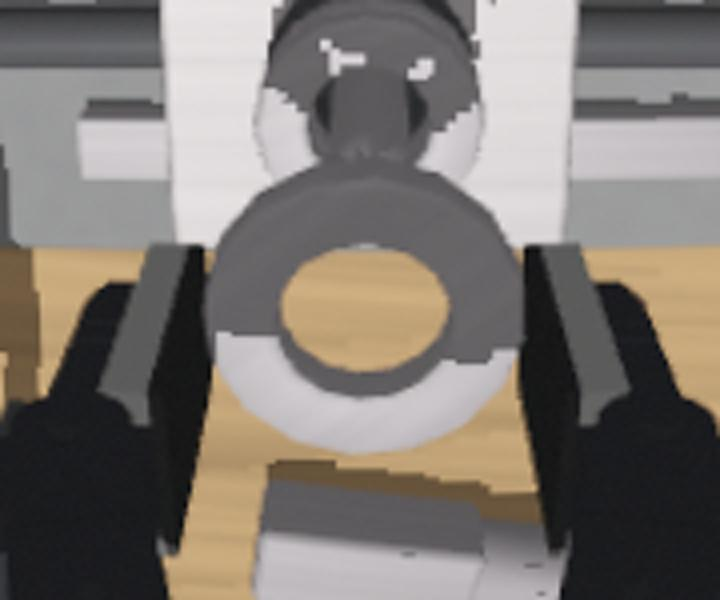

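Emit:
{"name": "drive_tool", "arguments": {"steps": [[[0,0.5,0.12,0,0,0,3.6],[0,1.5,0.12,0,0,0,3.6],[0,2.5,0.12,0,0,0,3.6],[0,3.6,0.12,0,0,0,3.6],[0,4.7,0.12,0,0,0,3.6],[0,5.6,0.12,0,0,0,3.6],[0,6.1,0.12,0,0,0,3.6],[0,6.2,0.12,0,0,0,3.6],[0,6.2,0.12,0,0,0,3.6]]]}}

```text
t: 35.9
position: [0.5966, 0.1097, 0.0763]
eef_rot: [0.707, 0.028, -0.028, -0.707]
contact_force: [0.8, -1.1, -0.6]
grip_width: 0.0404
```

```bash
python3 - <<'E'
from h import *
st();look('w33.png')
E
```

```text
t35.90 p [0.5966 0.1097 0.0763] R [[0.997, 0.0, -0.08], [0.08, -0.0, 0.997], [0.0, -1.0, -0.0]] F [ 0.8 -1.1 -0.6] g0.0404 q [ 0.044  0.442 -0.131  0.997 -0.    -0.036]
```

View pics/c8.png

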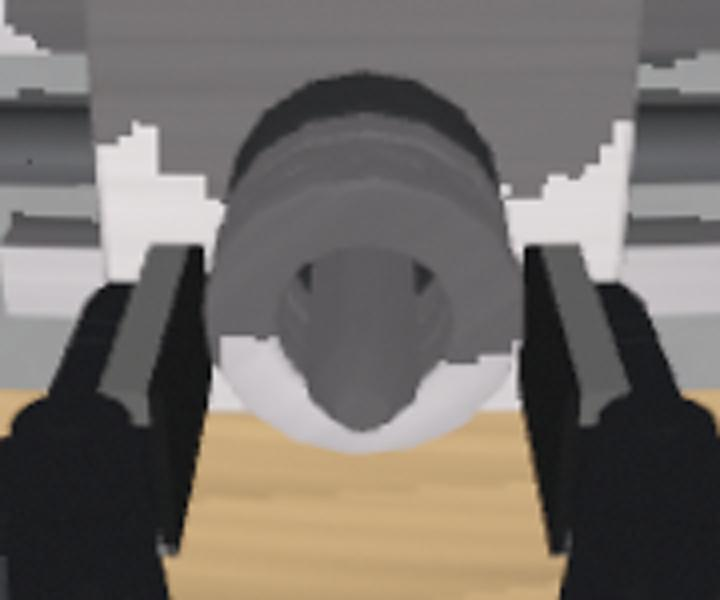

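Good. I'll release it and fetch the last washer (~.394, −.305).

Emit:
{"name": "drive_tool", "arguments": {"steps": [[[0,0.1,0,0,0,0,3.6],[0,0.1,0,0,0,0,5.5],[0,0.1,0,0,0,0,5.8],[0,0.1,0,0,0,0,5.8],[0,-3,0,0,0,0,6],[0,-7,0,0,0,0,6],[0,-11,0,0,0,0,6],[-0.5,-11.5,-1,0,0,0,6],[-1.5,-11.5,-4,0,0,0,6]]]}}

```text
t: 36.7
position: [0.5866, 0.0707, 0.1948]
eef_rot: [-0.706, -0.032, 0.027, 0.707]
contact_force: [0.1, -1.2, -1.1]
grip_width: 0.0601
```

```bash
python3 - <<'E'
from h import *
st();to([.392,-.305,.10],np.pi/2)
E
```

```text
t36.70 p [0.5866 0.0707 0.1948] R [[0.997, 0.007, -0.083], [0.083, 0.001, 0.997], [0.007, -1.0, 0.0]] F [ 0.1 -1.2 -1.1] g0.0601 q [-2.300e-02  3.390e-01  2.300e-02  1.248e+00  1.000e-03 -1.060e-01]
shift [-22.59   9.32 -35.82] rv [-0.     0.083  0.007]
```

Emit:
{"name": "drive_tool", "arguments": {"steps": [[[-1.9,0,-3,0,0,0,6],[-3.8,0,-6,0,0.02,0,6],[-5.7,0,-9,0,0.04,0,6],[-7.6,0,-12,0,0.06,0,6],[-9.5,0,-15,0,0.08,0,6],[-11.4,0.5,-18,0,0.083,0,6],[-13.3,1,-21,0,0.083,0,6],[-15.2,2,-24,0,0.083,0,6],[-17.1,3.5,-27,0,0.083,0,6],[-19,5,-30,0,0.083,0.007,6],[-20.9,7,-33,0,0.083,0.007,6],[-22.5,9,-35.6,0,0.083,0.007,6]]]}}

```text
t: 37.7
position: [0.3916, -0.3047, 0.1028]
eef_rot: [0.707, 0.0, 0.0, -0.707]
contact_force: [0.8, -0.3, -0.3]
grip_width: 0.06
```

Emit:
{"name": "drive_tool", "arguments": {"steps": [[[0,2,0,0,0,0,6],[0,2,0,0,0,0,6],[0,2,0,0,0,0,6],[0,2,0,0,0,0,6],[0,2,0,0,0,0,6]]]}}

```text
t: 38.12
position: [0.3926, -0.3045, 0.0842]
eef_rot: [0.708, 0.001, 0.0, -0.706]
contact_force: [-0.6, 0.5, 0.5]
grip_width: 0.06
```

```bash
python3 - <<'E'
from h import *
st();look('w34.png',130)
E
```

```text
t38.12 p [ 0.3926 -0.3045  0.0842] R [[1.0, 0.003, -0.001], [0.001, -0.002, 1.0], [0.002, -1.0, -0.002]] F [-0.6  0.5  0.5] g0.0600 q [-0.829  0.267 -0.387  0.914  0.    -0.83 ]
```

View pics/c8.png

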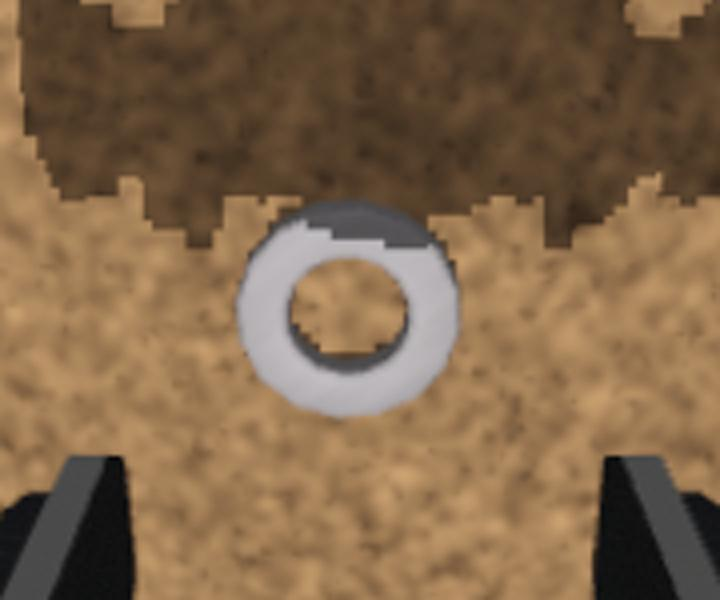

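Emit:
{"name": "drive_tool", "arguments": {"steps": [[[0.05,2.5,-0.29,0,0,0,6],[0.05,5,-0.29,0,0,0,6],[0.05,7.2,-0.29,0,0,0,6],[0.05,7.65,-0.29,0,0,0,6],[0.05,7.65,-0.29,0,0,0,5],[0.05,7.65,-0.29,0,0,0,3.6],[0.05,7.65,-0.29,0,0,0,3.6],[0.05,7.65,-0.29,0,0,0,3.6],[0.05,7.65,-0.29,0,0,0,3.6]]]}}

```text
t: 38.92
position: [0.394, -0.3081, 0.0089]
eef_rot: [0.709, 0.002, 0.001, -0.706]
contact_force: [0.3, 0.5, 5.4]
grip_width: 0.0407
```

```bash
python3 - <<'E'
from h import *
st();look('w35.png')
E
```

```text
t38.92 p [ 0.394  -0.3081  0.0089] R [[1.0, 0.004, -0.002], [0.002, -0.004, 1.0], [0.004, -1.0, -0.004]] F [0.3 0.5 5.4] g0.0407 q [-0.832  0.356 -0.487  0.721  0.    -0.834]
```

View pics/c8.png

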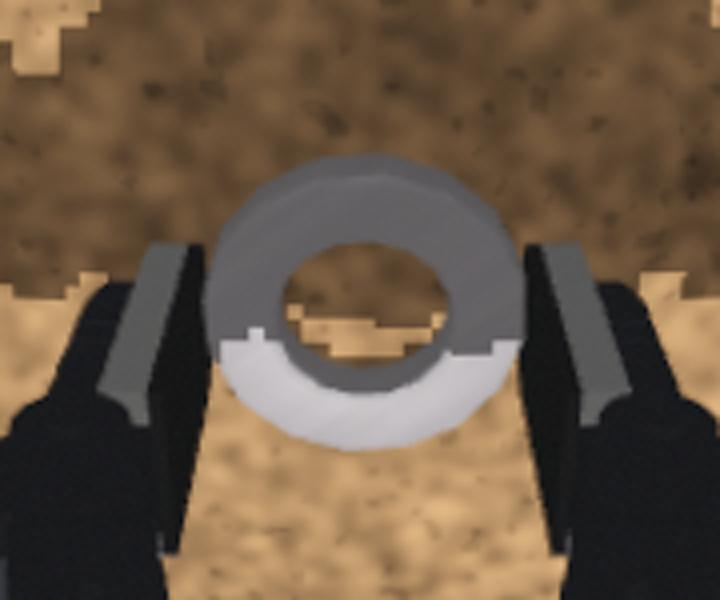

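Emit:
{"name": "drive_tool", "arguments": {"steps": [[[0,-0.5,0,0,0,0,3.6],[0,-3,0,0,0,0,3.6],[0,-7,0,0,0,0,3.6],[0,-11,0,0,0,0,3.6],[0.8,-15,1.6,0,0,0,3.6],[2.4,-17,4.8,0,-0.02,0,3.6],[4.1,-17.5,8.3,0,-0.04,0,3.6],[5.8,-17.5,11.8,0,-0.06,0,3.6],[7.5,-17.5,15.3,0,-0.08,0,3.6],[9.2,-17.5,18.8,0,-0.08,0,3.6],[10.9,-17.5,22.3,0,-0.081,0,3.6],[12.6,-17.5,25.8,0,-0.081,0,3.6]]]}}

```text
t: 39.97
position: [0.5191, -0.0473, 0.1842]
eef_rot: [0.708, 0.031, -0.027, -0.705]
contact_force: [0.7, -0.4, -0.3]
grip_width: 0.0406
```

```bash
python3 - <<'E'
from h import *
st();to([.597,.1097,.14],np.pi/2+YAW)
E
```

```text
t39.97 p [ 0.5191 -0.0473  0.1842] R [[0.997, 0.005, -0.082], [0.082, -0.004, 0.997], [0.005, -1.0, -0.005]] F [ 0.7 -0.4 -0.3] g0.0406 q [-0.25   0.229 -0.161  1.175 -0.003 -0.333]
shift [ 9.03  4.39 15.03] rv [0.005 0.    0.005]
```

Emit:
{"name": "drive_tool", "arguments": {"steps": [[[1.9,0.2,3.2,0,0,0,3.6],[3.8,0.4,6.4,0,0,0,3.6],[5.7,0.6,9.5,0,0,0,3.6],[7.6,1,12.6,0,0,0,3.6],[8.8,2,14.6,0,0,0,3.6],[9.03,3.5,15.05,0.005,0,0.005,3.6],[9.03,4.5,15.05,0.005,0,0.005,3.6],[9.03,4.5,15.05,0.005,0,0.005,3.6],[9.03,4.5,15.05,0.005,0,0.005,3.6],[9.03,4.5,15.05,0.005,0,0.005,3.6]]]}}

```text
t: 40.8
position: [0.597, 0.109, 0.1399]
eef_rot: [-0.706, -0.029, 0.029, 0.707]
contact_force: [1.3, -0.5, 0.0]
grip_width: 0.0407
```

```bash
python3 - <<'E'
from h import *
st();look('w36.png');to([.597,.1097,.084],np.pi/2+YAW)
E
```

```text
t40.80 p [0.597  0.109  0.1399] R [[0.997, 0.001, -0.081], [0.081, 0.0, 0.997], [0.001, -1.0, 0.0]] F [ 1.3 -0.5  0. ] g0.0407 q [ 0.042  0.397 -0.03   1.143  0.    -0.039]
shift [-0.01  5.61  0.07] rv [-0.    -0.001  0.001]
```

View pics/c8.png

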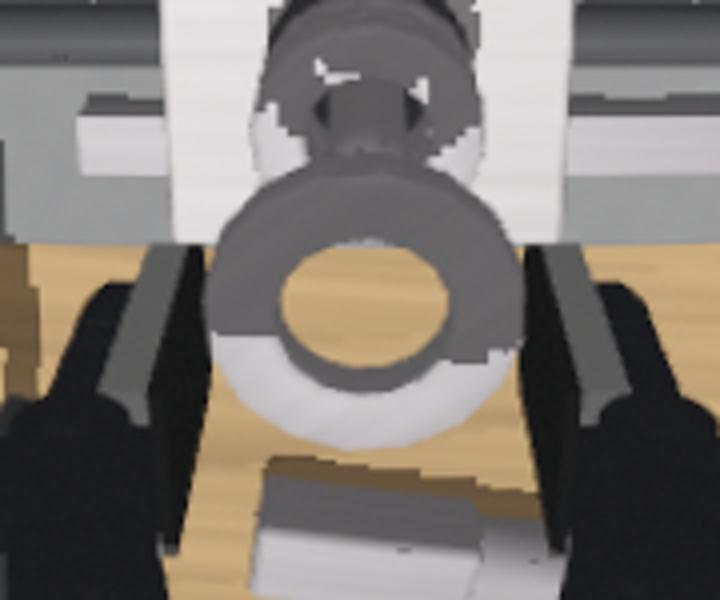

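Emit:
{"name": "drive_tool", "arguments": {"steps": [[[0,0.5,0.07,0,0,0,3.6],[0,1.5,0.07,0,0,0,3.6],[0,2.5,0.07,0,0,0,3.6],[0,3.5,0.07,0,0,0,3.6],[0,4.5,0.07,0,0,0,3.6],[0,5.2,0.07,0,0,0,3.6],[0,5.5,0.07,0,0,0,3.6],[0,5.5,0.07,0,0,0,3.6]]]}}

```text
t: 41.52
position: [0.5969, 0.1097, 0.0845]
eef_rot: [-0.706, -0.029, 0.029, 0.707]
contact_force: [-0.6, -0.5, -0.3]
grip_width: 0.041
```

```bash
python3 - <<'E'
from h import *
st();look('w37.png')
E
```

```text
t41.52 p [0.5969 0.1097 0.0845] R [[0.997, 0.0, -0.081], [0.081, 0.0, 0.997], [0.0, -1.0, 0.0]] F [-0.6 -0.5 -0.3] g0.0410 q [ 0.044  0.436 -0.119  1.016  0.    -0.038]
```

View pics/c8.png

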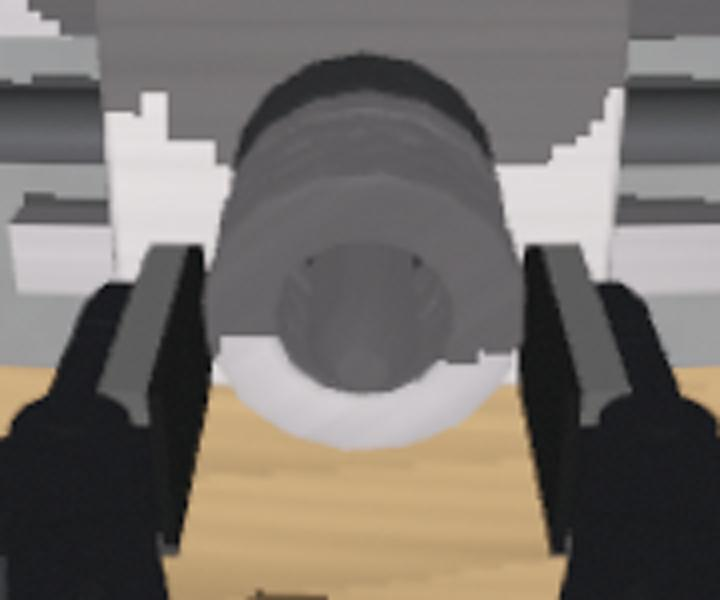

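Emit:
{"name": "drive_tool", "arguments": {"steps": [[[0,0.1,0,0,0,0,3.6],[0,0.1,0,0,0,0,5.5],[0,0.1,0,0,0,0,5.8],[0,0.1,0,0,0,0,5.8],[0,-3,0,0,0,0,6],[0,-7,0,0,0,0,6],[0,-10.5,0,0,0,0,6],[-1,-11,0.5,0,0,0,6],[-4,-11,1,0,-0.08,0,6]]]}}

```text
t: 42.32
position: [0.5597, 0.1164, 0.1971]
eef_rot: [0.705, 0.059, -0.054, -0.705]
contact_force: [-0.6, -0.1, -1.6]
grip_width: 0.0601
```

```bash
python3 - <<'E'
from h import *
st();to([.398,.265,.15],np.radians(176))
E
```

```text
t42.32 p [0.5597 0.1164 0.1971] R [[0.987, 0.007, -0.159], [0.159, 0.001, 0.987], [0.007, -1.0, -0.001]] F [-0.6 -0.1 -1.6] g0.0601 q [ 0.058  0.305 -0.02   1.238  0.    -0.101]
shift [-13.64   4.6   17.24] rv [ 0.005 -1.342  0.006]
```

Emit:
{"name": "drive_tool", "arguments": {"steps": [[[-1.3,0,1.6,0,-0.12,0,6],[-2.6,0,3.2,0,-0.24,0,6],[-3.9,0,4.9,0,-0.36,0,6],[-5.2,0,6.5,0,-0.48,0,6],[-6.5,0,8.2,0,-0.6,0,6],[-7.8,0,9.8,0,-0.72,0,6],[-9.1,0.5,11.5,0,-0.84,0,6],[-10.4,1,13.1,0,-0.96,0,6],[-11.7,1.5,14.8,0,-1.08,0,6],[-13,2.5,16.4,0,-1.2,0,6],[-13.6,3.5,17.2,0,-1.3,0,6],[-13.6,4.5,17.2,0,-1.342,0,6]]]}}

```text
t: 43.32
position: [0.3968, 0.2658, 0.1509]
eef_rot: [0.517, 0.487, -0.482, -0.514]
contact_force: [-0.3, 0.4, -1.0]
grip_width: 0.0601
```

Emit:
{"name": "drive_tool", "arguments": {"steps": [[[0,3,0,0,-0.02,0,6],[0,3.5,0,0,-0.02,0,6],[0,3.5,0,0,-0.02,0,6],[0,3.5,0,0,-0.02,0,6]]]}}

```text
t: 43.65
position: [0.3973, 0.2658, 0.1166]
eef_rot: [0.512, 0.491, -0.487, -0.509]
contact_force: [0.1, -0.2, -0.4]
grip_width: 0.06
```

```bash
python3 - <<'E'
from h import *
st();look('w38.png',130)
E
```

```text
t43.65 p [0.3973 0.2658 0.1166] R [[0.043, 0.007, -0.999], [0.999, 0.001, 0.043], [0.001, -1.0, -0.007]] F [ 0.1 -0.2 -0.4] g0.0600 q [ 0.415  0.205 -0.378  0.98  -0.002 -1.113]
```

View pics/w38.png

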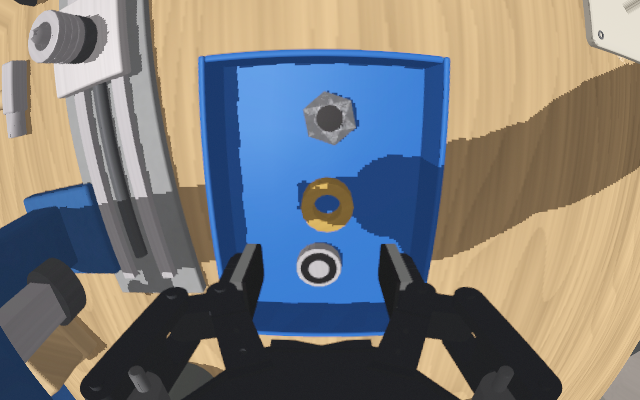

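View pics/c8.png

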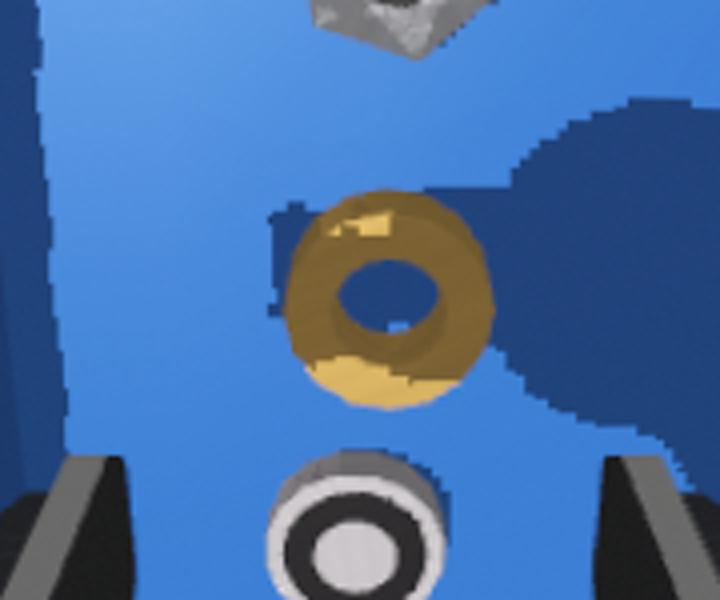

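```bash
python3 - <<'E'
from h import *
s=status.sense();P,t=intool(230+390/4,130+309.5/4,.025,s);print(P,t);to([P[0],P[1],.020],np.radians(176))
P,t=intool(230+355/4,130+550/4,.018,s);print('bearing',P,t)
E
```

```text
[0.39411564 0.27145845 0.025     ] [ 5.2 92.   4.6]
shift [0.52 9.7  0.47] rv [0.008 0.027 0.002]
bearing [0.40378936 0.33078556 0.018     ] [64.8 99.2 -2.5]
```

Emit:
{"name": "drive_tool", "arguments": {"steps": [[[0.3,2.5,0.3,0,0,0,6],[0.45,5,0.46,0.005,0.02,0,6],[0.45,7,0.46,0.005,0.02,0,6],[0.45,8.5,0.46,0.005,0.02,0,6],[0.45,9.2,0.46,0.005,0.02,0,6],[0.45,9.8,0.46,0.005,0.02,0,6],[0.45,9.9,0.46,0.005,0.02,0,6]]]}}

```text
t: 44.28
position: [0.3946, 0.2709, 0.0181]
eef_rot: [0.516, 0.485, -0.483, -0.515]
contact_force: [-0.1, -0.2, -0.4]
grip_width: 0.0597
```

```bash
python3 - <<'E'
from h import *
st();look('w39.png')
E
```

```text
t44.28 p [0.3946 0.2709 0.0181] R [[0.063, 0.004, -0.998], [0.998, 0.002, 0.063], [0.002, -1.0, -0.004]] F [-0.1 -0.2 -0.4] g0.0597 q [ 0.426  0.315 -0.523  0.727  0.    -1.082]
```

View pics/c8.png

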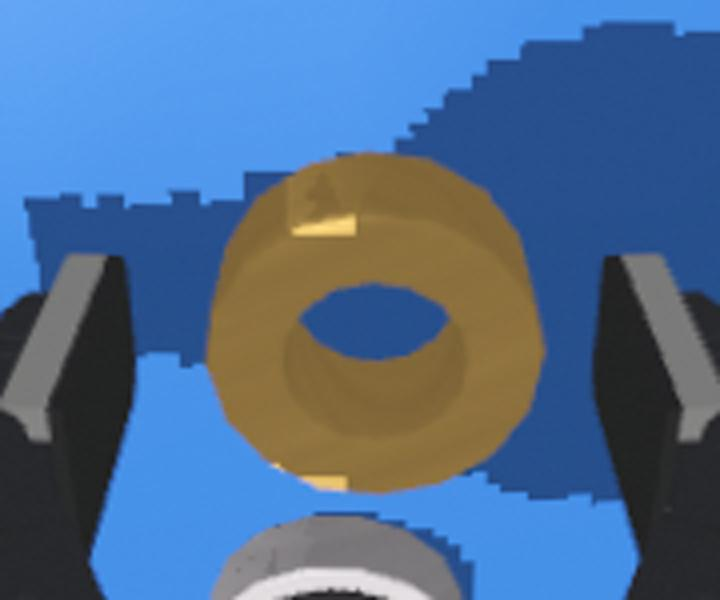

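```bash
python3 - <<'E'
from h import *
s=status.sense();print(s['position']);P,t=intool(230+376/4,180+353/4,.025,s);print(P,t)
E
```

```text
[0.39464396 0.270922   0.01839969]
[0.39367649 0.27069247 0.025     ] [-0.3 -6.6  0.9]
```

Emit:
{"name": "drive_tool", "arguments": {"steps": [[[0,0,0.1,0,0,0,5],[0,0,0.1,0,0,0,3.6],[0,0,0.1,0,0,0,3.6],[0,0,0.1,0,0,0,3.6],[0,0,0.1,0,0,0,3.6]]]}}

```text
t: 44.75
position: [0.3942, 0.2712, 0.0198]
eef_rot: [0.516, 0.486, -0.482, -0.515]
contact_force: [-1.7, -0.8, 6.9]
grip_width: 0.0427
```

```bash
python3 - <<'E'
from h import *
st();look('w40.png')
E
```

```text
t44.75 p [0.3942 0.2712 0.0198] R [[0.063, 0.006, -0.998], [0.998, 0.003, 0.063], [0.003, -1.0, -0.006]] F [-1.7 -0.8  6.9] g0.0427 q [ 0.427  0.312 -0.524  0.729  0.    -1.081]
```

View pics/c8.png

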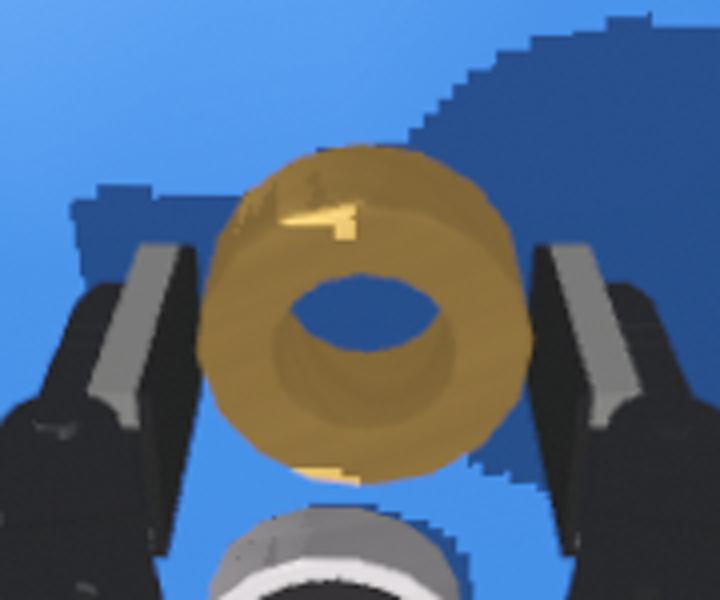

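Emit:
{"name": "drive_tool", "arguments": {"steps": [[[0,0,0,0,0,0,3.6],[0,0,0,0,0,0,3.6],[0,-1,0,0,0,0,3.6],[0,-4,0,0,0,0,3.6],[0,-8,0,0,0,0,3.6],[0,-12,0,0,0,0,3.6],[0,-15,0,0,0,0,3.6],[0,-16,0,0,0,0,3.6],[0,-16,0,0,0,0,3.6]]]}}

```text
t: 45.55
position: [0.3944, 0.2714, 0.1829]
eef_rot: [0.517, 0.488, -0.48, -0.514]
contact_force: [-0.0, -0.3, -2.5]
grip_width: 0.0428
```

```bash
python3 - <<'E'
from h import *
s=st();look('w41.png')
to([.5964,.1097,.18],np.pi/2+YAW)
E
```

```text
t45.55 p [0.3944 0.2714 0.1829] R [[0.063, 0.011, -0.998], [0.998, 0.005, 0.063], [0.006, -1.0, -0.011]] F [-0.  -0.3 -2.5] g0.0428 q [ 0.427  0.155 -0.26   1.143  0.    -1.081]
shift [-14.82   0.19 -21.25] rv [0.004 1.426 0.01 ]
```

View pics/c8.png

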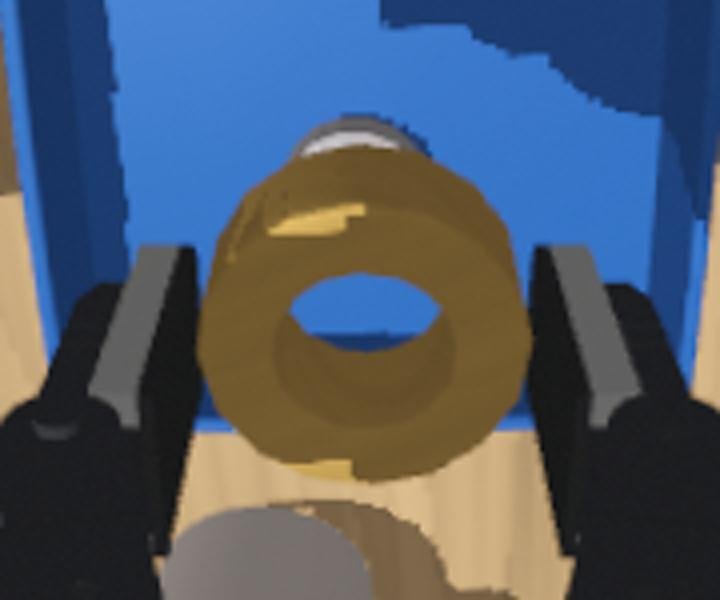

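```bash
python3 - <<'E'
from h import *
s=status.sense();P,t=intool(230+365/4,180+341/4,s['position'][2]+.0052,s);print(P,t)
E
```

```text
[0.39399574 0.26982813 0.18600789] [-1.1 -5.2 -0.4]
```

Emit:
{"name": "drive_tool", "arguments": {"steps": [[[-1.3,0,-1.8,0,0.12,0,3.6],[-2.6,0,-3.6,0,0.24,0,3.6],[-3.9,0,-5.4,0,0.36,0,3.6],[-5.2,0,-7.2,0,0.48,0,3.6],[-6.5,0,-9,0,0.6,0,3.6],[-7.8,0,-10.8,0,0.72,0,3.6],[-9.1,0,-12.6,0,0.84,0,3.6],[-10.4,0,-14.4,0,0.96,0,3.6],[-11.7,0,-16.2,0,1.08,0,3.6],[-13,0.2,-18,0,1.2,0,3.6],[-14,0.2,-19.5,0,1.32,0,3.6],[-14.4,0.2,-20.5,0,1.42,0,3.6]]]}}

```text
t: 46.6
position: [0.5898, 0.1127, 0.1772]
eef_rot: [-0.705, -0.03, 0.026, 0.708]
contact_force: [-1.5, 0.3, -2.4]
grip_width: 0.0429
```

```bash
python3 - <<'E'
from h import *
st();to([.5966,.1097,.14],np.pi/2+YAW)
E
```

```text
t46.60 p [0.5898 0.1127 0.1772] R [[0.997, 0.005, -0.08], [0.08, 0.004, 0.997], [0.005, -1.0, 0.003]] F [-1.5  0.3 -2.4] g0.0429 q [ 0.048  0.364  0.015  1.217  0.003 -0.032]
shift [ 0.64  3.72 -0.37] rv [-0.003 -0.002  0.005]
```

Emit:
{"name": "drive_tool", "arguments": {"steps": [[[0.4,0.5,-0.2,0,0,0,3.6],[0.69,2.5,-0.37,-0.003,0,0.005,3.6],[0.69,3.8,-0.37,-0.003,0,0.005,3.6],[0.69,3.8,-0.37,-0.003,0,0.005,3.6],[0.69,3.8,-0.37,-0.003,0,0.005,3.6]]]}}

```text
t: 47.02
position: [0.5959, 0.11, 0.1375]
eef_rot: [-0.706, -0.028, 0.03, 0.707]
contact_force: [-0.1, 0.8, -1.3]
grip_width: 0.0427
```

```bash
python3 - <<'E'
from h import *
st();look('w42.png');to([.5971,.1097,.0978],np.pi/2+YAW)
E
```

```text
t47.02 p [0.5959 0.11   0.1375] R [[0.997, -0.003, -0.082], [0.082, 0.0, 0.997], [-0.003, -1.0, 0.0]] F [-0.1  0.8 -1.3] g0.0427 q [ 0.044  0.4   -0.033  1.142  0.    -0.039]
shift [ 0.05  4.08 -0.04] rv [-0.     0.    -0.001]
```

View pics/c8.png

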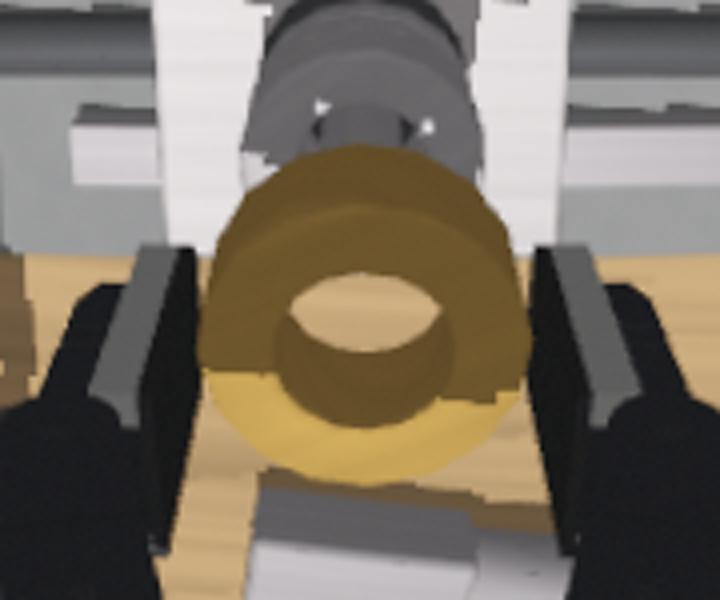

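Emit:
{"name": "drive_tool", "arguments": {"steps": [[[0.1,0.5,-0.03,0,0,0,3.6],[0.1,1.3,-0.03,0,0,0,3.6],[0.1,2.1,-0.03,0,0,0,3.6],[0.1,2.9,-0.03,0,0,0,3.6],[0.1,3.6,-0.03,0,0,0,3.6],[0.1,4.0,-0.03,0,0,0,3.6],[0.1,4.0,-0.03,0,0,0,3.6],[0.1,4.0,-0.03,0,0,0,3.6]]]}}

```text
t: 47.73
position: [0.5975, 0.1098, 0.0985]
eef_rot: [-0.706, -0.029, 0.029, 0.707]
contact_force: [-0.6, 0.4, -0.4]
grip_width: 0.0424
```

```bash
python3 - <<'E'
from h import *
st();look('w43.png')
E
```

```text
t47.73 p [0.5975 0.1098 0.0985] R [[0.997, -0.001, -0.082], [0.082, 0.0, 0.997], [-0.001, -1.0, 0.0]] F [-0.6  0.4 -0.4] g0.0424 q [ 0.044  0.427 -0.094  1.051  0.    -0.039]
```

View pics/c8.png

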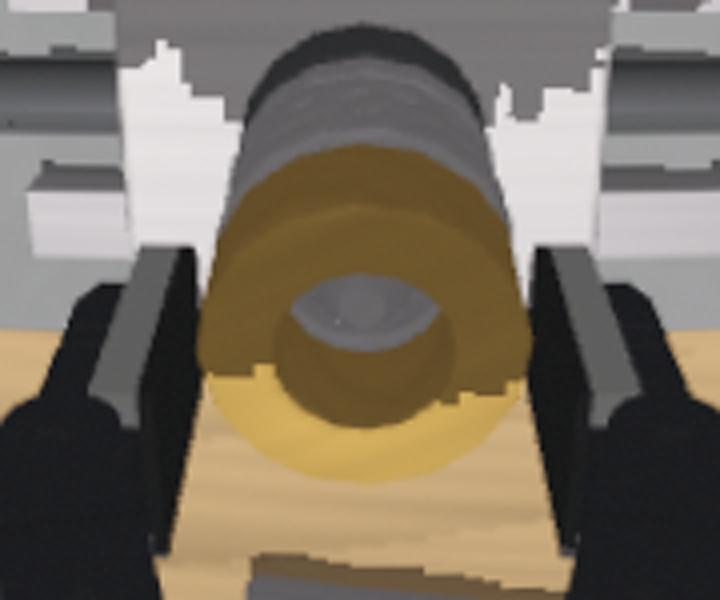

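Emit:
{"name": "drive_tool", "arguments": {"steps": [[[0,0.08,0,0,0,0,3.6],[0,0.08,0,0,0,0,5],[0,0.08,0,0,0,0,5.8],[0,0.08,0,0,0,0,5.8],[0,-2,0,0,0,0,6],[0,-5,0,0,0,0,6],[0,-9,0,0,0,0,6],[-3,-10,0,0,0,0,6],[-6.5,-10,0,0,0,0,6],[-7,-10,0,0,0,0,6],[-7,-10,0,0,0,0,6]]]}}

```text
t: 48.7
position: [0.5263, 0.1041, 0.1995]
eef_rot: [-0.706, -0.029, 0.029, 0.707]
contact_force: [0.3, 1.0, 0.4]
grip_width: 0.0597
```

```bash
python3 - <<'E'
from h import *
st();look('w44.png',170,250)
balls()
E
```

```text
t48.70 p [0.5263 0.1041 0.1995] R [[0.997, -0.0, -0.082], [0.082, 0.0, 0.997], [-0.0, -1.0, 0.0]] F [0.3 1.  0.4] g0.0597 q [ 0.039  0.25  -0.092  1.229  0.    -0.044]
balls r,ang,area [(np.float64(91.6), 215.4, 248), (np.float64(89.5), 141.2, 361), (np.float64(96.5), 284.7, 84), (np.float64(91.2), 72.0, 102)]
```

View pics/w44.png

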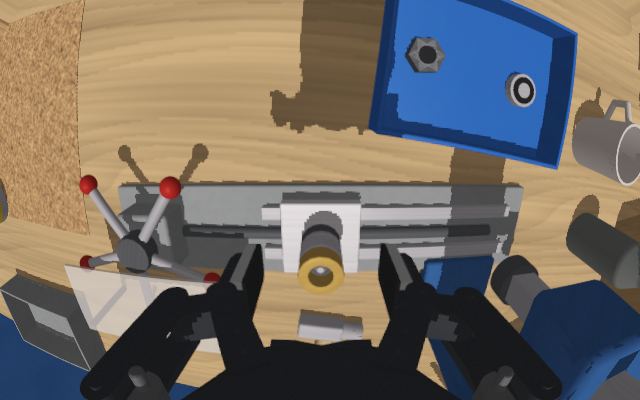

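View pics/c8.png

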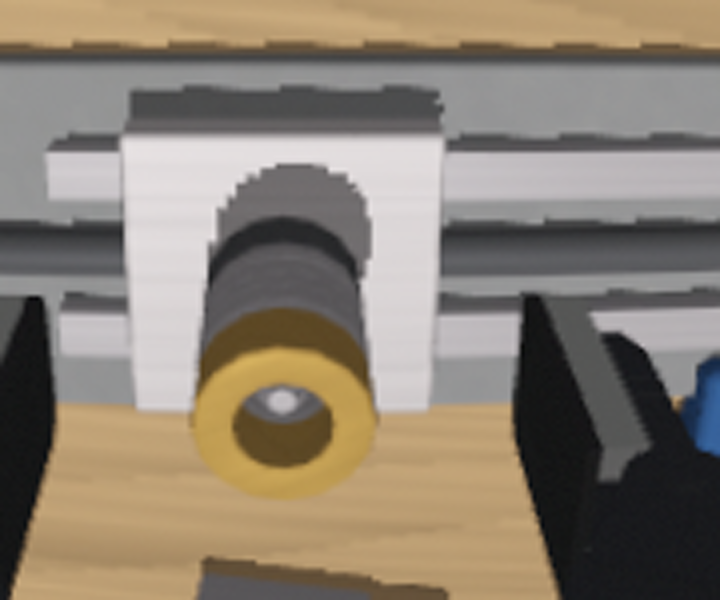

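```bash
python3 - <<'E'
from h import *
print(hubpos());to(pr(-50,-74,130),np.pi/2+YAW)
E
```

```text
[-66.4 200.2 198.9]
shift [  1.63   6.88 -27.42] rv [-0.  0. -0.]
```

Emit:
{"name": "drive_tool", "arguments": {"steps": [[[0,0,-3.5,0,0,0,0],[0,0,-7,0,0,0,0],[0.4,0,-10.5,0,0,0,0],[0.8,0,-14,0,0,0,0],[1.2,0.5,-17.5,0,0,0,0],[1.6,1,-21,0,0,0,0],[1.63,3,-24.5,0,0,0,0],[1.63,5.5,-27,0,0,0,0],[1.63,7,-27.5,0,0,0,0],[1.63,7,-27.5,0,0,0,0],[1.63,7,-27.5,0,0,0,0]]]}}

```text
t: 49.72
position: [0.5674, -0.1691, 0.1276]
eef_rot: [-0.706, -0.028, 0.029, 0.707]
contact_force: [0.5, -0.1, -0.1]
grip_width: -0.0
```

```bash
python3 - <<'E'
from h import *
st();print(hubpos());balls('w45.png')
E
```

```text
t49.72 p [ 0.5674 -0.1691  0.1276] R [[0.997, -0.002, -0.081], [0.081, 0.001, 0.997], [-0.002, -1.0, 0.002]] F [ 0.5 -0.1 -0.1] g-0.0000 q [-0.431  0.383 -0.086  1.105  0.    -0.512]
[-49.9 -75.2 127.6]
balls r,ang,area [(np.float64(90.2), 214.5, 855), (np.float64(91.1), 140.4, 591), (np.float64(93.7), 71.5, 142)]
```

View pics/w45.png

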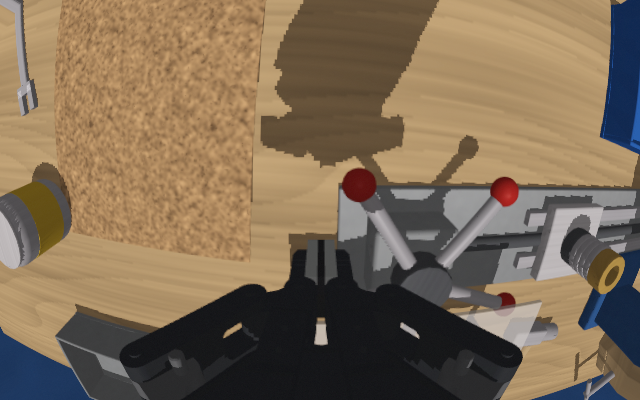

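Clear on the −y side of the near spoke. Descending and pushing in +y (clockwise).

Emit:
{"name": "drive_tool", "arguments": {"steps": [[[0,2.7,0,0,0,0,0],[0,5.3,0,0,0,0,0],[0,5.4,0,0,0,0,0],[0,5.4,1,0,0,0,0],[0,5.4,2.2,0,0,0,0],[0,5.4,3.4,0,0,0,0],[0,5.4,4.6,0,0,0,0],[0,5.4,5.8,0,0,0,0],[0,5.4,7,0,0,0,0],[0,5.4,8.2,0,0,0,0],[0,5.4,9.3,0,0,0,0],[0,5.4,9.5,0,0,0,0]]]}}

```text
t: 50.77
position: [0.5618, -0.0746, 0.0788]
eef_rot: [0.709, 0.031, -0.027, -0.704]
contact_force: [0.2, -15.9, 5.7]
grip_width: 0.0002
```

```bash
python3 - <<'E'
from h import *
st();print(hubpos());balls('w46.png');to(pr(-50,20,73),np.pi/2+YAW)
E
```

```text
t50.77 p [ 0.5618 -0.0746  0.0788] R [[0.997, 0.005, -0.082], [0.082, -0.006, 0.997], [0.005, -1.0, -0.007]] F [  0.2 -15.9   5.7] g0.0002 q [-0.278  0.376 -0.234  0.954 -0.005 -0.359]
[-47.7  19.4  78.8]
balls r,ang,area [(np.float64(90.8), 213.8, 1285), (np.float64(90.3), 139.5, 1402)]
shift [-0.23  0.58  0.07] rv [ 0.007 -0.     0.005]
```

Emit:
{"name": "drive_tool", "arguments": {"steps": [[[-0.2,-2,-0.4,0,0,0,0],[-0.2,-4.5,-0.5,0,0,0,0],[-0.2,-4.5,-4.5,0,0,0,0],[-0.2,-4.5,-9,0.007,0,0.005,0],[-0.2,-2,-9.4,0.007,0,0.005,0],[-0.2,1,-9.4,0.007,0,0.005,0],[-0.2,1,-9.4,0.007,0,0.005,0],[-0.2,1,-8.2,0.007,0,0.005,0],[-0.2,1,-7,0.007,0,0.005,0],[-0.2,1,-5.8,0.007,0,0.005,0],[-0.2,1,-4.6,0.007,0,0.005,0],[-0.2,1,-3.4,0.007,0,0.005,0]]]}}

```text
t: 51.82
position: [0.5635, -0.1096, 0.0723]
eef_rot: [0.709, 0.03, -0.028, -0.704]
contact_force: [-5.9, -18.8, 6.3]
grip_width: 0.0004
```

```bash
python3 - <<'E'
from h import *
st();print(hubpos());balls('w46.png');to(pr(-50,22,70),np.pi/2+YAW)
E
```

```text
t51.82 p [ 0.5635 -0.1096  0.0723] R [[0.997, 0.003, -0.082], [0.082, -0.007, 0.997], [0.002, -1.0, -0.007]] F [ -5.9 -18.8   6.3] g0.0004 q [-0.335  0.394 -0.223  0.949 -0.006 -0.417]
[-48.9 -15.7  72.3]
balls r,ang,area [(np.float64(90.0), 177.2, 1707), (np.float64(92.0), 251.4, 896), (np.float64(94.0), 103.6, 675)]
shift [-0.09  0.23  3.53] rv [0.005 0.001 0.002]
```

Emit:
{"name": "drive_tool", "arguments": {"steps": [[[0,0.3,1.2,0.005,0,0,0],[0,0.3,2.4,0.005,0,0,0],[0,0.3,3.7,0.005,0,0,0],[0,0.3,3.9,0.005,0,0,0],[0,-2,3.4,0.005,0,0,0],[0,-4.5,3,0.005,0,0,0],[0,-4.5,-1,0.005,0,0,0],[0,-4.5,-5.4,0.005,0,0,0],[0,-2,-5.9,0.005,0,0,0],[0,0.3,-5.9,0.005,0,0,0],[0,0.3,-5.9,0.005,0,0,0],[0,0.3,-4.7,0.005,0,0,0]]]}}

```text
t: 52.87
position: [0.5674, -0.1536, 0.0712]
eef_rot: [0.707, 0.03, -0.028, -0.706]
contact_force: [0.3, -0.3, 0.9]
grip_width: 0.0001
```

```bash
python3 - <<'E'
from h import *
st();print(hubpos());balls('w47.png');to(pr(-50,22,70),np.pi/2+YAW)
E
```

```text
t52.87 p [ 0.5674 -0.1536  0.0712] R [[0.997, 0.003, -0.083], [0.083, -0.0, 0.997], [0.003, -1.0, -0.001]] F [ 0.3 -0.3  0.9] g0.0001 q [-0.407  0.416 -0.189  0.962  0.001 -0.49 ]
[-48.7 -59.8  71.2]
balls r,ang,area [(np.float64(89.6), 205.2, 1604), (np.float64(92.5), 131.1, 828)]
shift [-0.13  0.19  7.9 ] rv [-0.     0.002  0.004]
```

Emit:
{"name": "drive_tool", "arguments": {"steps": [[[0,0.3,1.2,0,0,0,0],[0,0.3,2.5,0,0,0,0],[0,0.3,3.8,0,0,0,0],[0,0.3,5.1,0,0,0,0],[0,0.3,6.4,0,0,0,0],[0,0.3,7.6,0,0,0,0],[0,0.3,8.4,0,0,0,0],[0,0.3,8.4,0,0,0,0],[0,-2,8,0,0,0,0],[0,-4.8,7.6,0,0,0,0],[0,-4.8,4,0,0,0,0],[0,-4.8,0,0,0,0,0]]]}}

```text
t: 53.92
position: [0.5685, -0.1482, 0.1239]
eef_rot: [0.707, 0.035, -0.029, -0.706]
contact_force: [2.3, 0.1, -0.2]
grip_width: -0.0002
```

```bash
python3 - <<'E'
from h import *
st();print(hubpos());balls('w48.png');to(pr(-50,-74,70),np.pi/2+YAW)
E
```

```text
t53.92 p [ 0.5685 -0.1482  0.1239] R [[0.996, 0.009, -0.09], [0.09, -0.001, 0.996], [0.009, -1.0, -0.002]] F [ 2.3  0.1 -0.2] g-0.0002 q [-0.399  0.371 -0.115  1.076  0.002 -0.489]
[-47.1 -54.6 123.9]
balls r,ang,area [(np.float64(91.9), 206.1, 637), (np.float64(89.0), 131.9, 413), (np.float64(94.1), 272.6, 104)]
shift [-0.34  5.28 -1.15] rv [0.005 0.003 0.008]
```

Emit:
{"name": "drive_tool", "arguments": {"steps": [[[-0.3,0,-1.8,0,0,0,0],[-0.3,2.7,-1.9,0.005,0.003,0.008,0],[-0.3,5.4,-1.9,0.005,0.003,0.008,0],[-0.3,5.5,-1,0.005,0.003,0.008,0],[-0.3,5.5,0.4,0.005,0.003,0.008,0],[-0.3,5.5,1.8,0.005,0.003,0.008,0],[-0.3,5.5,3.2,0.005,0.003,0.008,0],[-0.3,5.5,4.6,0.005,0.003,0.008,0],[-0.3,5.5,6,0.005,0.003,0.008,0],[-0.3,5.5,7.2,0.005,0.003,0.008,0],[-0.3,5.5,7.9,0.005,0.003,0.008,0],[-0.3,5.5,7.9,0.005,0.003,0.008,0]]]}}

```text
t: 54.97
position: [0.5598, -0.0762, 0.0699]
eef_rot: [0.708, 0.03, -0.029, -0.705]
contact_force: [-4.3, -6.5, 0.7]
grip_width: -0.0002
```

```bash
python3 - <<'E'
from h import *
st();print(hubpos());balls('w49.png');to(pr(-50,-74,70),np.pi/2+YAW)
E
```

```text
t54.97 p [ 0.5598 -0.0762  0.0699] R [[0.997, 0.002, -0.083], [0.083, -0.004, 0.997], [0.002, -1.0, -0.004]] F [-4.3 -6.5  0.7] g-0.0002 q [-0.282  0.383 -0.248  0.937 -0.003 -0.365]
[-49.9  18.   69.9]
balls r,ang,area [(np.float64(90.8), 213.1, 1434), (np.float64(90.3), 138.8, 1507)]
shift [-0.02  0.01 -9.19] rv [0.003 0.001 0.002]
```

View pics/w49.png

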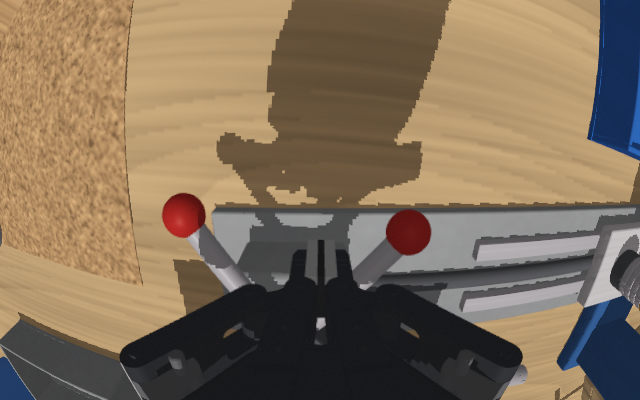

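Emit:
{"name": "drive_tool", "arguments": {"steps": [[[0,-2,-0.4,0,0,0,0],[0,-5,-0.5,0,0,0,0],[0,-5,-4.2,0,0,0,0],[0,-5,-8,0,0,0,0],[0,-2.5,-9.2,0,0,0,0],[0,0.1,-9.2,0,0,0,0],[0,0.1,-9.2,0,0,0,0],[0,0.1,-8,0,0,0,0],[0,0.1,-6.8,0,0,0,0],[0,0.1,-5.6,0,0,0,0],[0,0.1,-4.4,0,0,0,0],[0,0.1,-3.2,0,0,0,0]]]}}

```text
t: 56.02
position: [0.5631, -0.1086, 0.0721]
eef_rot: [0.71, 0.031, -0.028, -0.703]
contact_force: [-4.2, -18.6, 5.1]
grip_width: -0.0
```

```bash
python3 - <<'E'
from h import *
st();print(hubpos());balls('w50.png');to(pr(-50,22,70),np.pi/2+YAW)
E
```

```text
t56.02 p [ 0.5631 -0.1086  0.0721] R [[0.997, 0.005, -0.083], [0.083, -0.011, 0.996], [0.004, -1.0, -0.011]] F [ -4.2 -18.6   5.1] g-0.0000 q [-0.333  0.392 -0.228  0.943 -0.008 -0.416]
[-49.3 -14.6  72.1]
balls r,ang,area [(np.float64(90.0), 175.8, 1698), (np.float64(91.9), 250.1, 905), (np.float64(94.0), 102.2, 662)]
shift [-0.05  0.19  3.43] rv [0.009 0.002 0.004]
```

Emit:
{"name": "drive_tool", "arguments": {"steps": [[[0,0.3,1.2,0.009,0,0.004,0],[0,0.3,2.4,0.009,0,0.004,0],[0,0.3,3.6,0.009,0,0.004,0],[0,0.3,3.8,0.009,0,0.004,0],[0,-2,3.3,0.009,0,0.004,0],[0,-4.5,3,0.009,0,0.004,0],[0,-4.5,-1,0.009,0,0.004,0],[0,-4.5,-5.4,0.009,0,0.004,0],[0,-2,-6,0.009,0,0.004,0],[0,0.3,-6,0.009,0,0.004,0],[0,0.3,-6,0.009,0,0.004,0],[0,0.3,-4.8,0.009,0,0.004,0]]]}}

```text
t: 57.07
position: [0.5671, -0.1534, 0.071]
eef_rot: [0.707, 0.03, -0.03, -0.706]
contact_force: [0.2, -0.7, 0.4]
grip_width: -0.0003
```

```bash
python3 - <<'E'
from h import *
st();print(hubpos());balls('w51.png');to(pr(-50,14,70),np.pi/2+YAW)
E
```

```text
t57.07 p [ 0.5671 -0.1534  0.071 ] R [[0.996, 0.0, -0.084], [0.084, -0.0, 0.996], [0.0, -1.0, -0.0]] F [ 0.2 -0.7  0.4] g-0.0003 q [-0.407  0.417 -0.188  0.965 -0.    -0.491]
[-49.  -59.6  71. ]
balls r,ang,area [(np.float64(89.6), 205.3, 1598), (np.float64(92.6), 131.1, 827)]
shift [-0.09  0.17  7.08] rv [-0.001  0.004  0.001]
```

Emit:
{"name": "drive_tool", "arguments": {"steps": [[[0,0.2,1.2,0,0,0,0],[0,0.2,2.4,0,0,0,0],[0,0.2,3.6,0,0,0,0],[0,0.2,4.8,0,0,0,0],[0,0.2,5.8,0,0,0,0],[0,0.2,6.5,0,0,0,0],[0,0.2,6.9,0,0,0,0],[0,0.2,7.1,0,0,0,0]]]}}

```text
t: 57.78
position: [0.5615, -0.0802, 0.0722]
eef_rot: [0.708, 0.032, -0.029, -0.704]
contact_force: [-4.2, -18.6, 4.2]
grip_width: 0.0
```

```bash
python3 - <<'E'
from h import *
st();print(hubpos());balls('w52.png')
E
```

```text
t57.78 p [ 0.5615 -0.0802  0.0722] R [[0.996, 0.004, -0.086], [0.086, -0.005, 0.996], [0.003, -1.0, -0.006]] F [ -4.2 -18.6   4.2] g0.0000 q [-0.288  0.384 -0.241  0.941 -0.004 -0.374]
[-48.5  13.8  72.2]
balls r,ang,area [(np.float64(91.0), 217.3, 1363), (np.float64(90.3), 143.1, 1526)]
```

Emit:
{"name": "drive_tool", "arguments": {"steps": [[[0,0.1,0.3,0,0,0,0],[0,0.1,0.4,0,0,0,0],[0,0.1,0.4,0,0,0,0]]]}}

```text
t: 58.08
position: [0.5594, -0.0784, 0.0728]
eef_rot: [0.712, 0.03, -0.03, -0.701]
contact_force: [-9.7, -25.0, -0.5]
grip_width: -0.0002
```

```bash
python3 - <<'E'
from h import *
st();print(hubpos());balls('w53.png')
E
```

```text
t58.08 p [ 0.5594 -0.0784  0.0728] R [[0.996, 0.001, -0.085], [0.085, -0.015, 0.996], [-0.0, -1.0, -0.015]] F [ -9.7 -25.   -0.5] g-0.0002 q [-0.281  0.38  -0.245  0.941 -0.014 -0.366]
[-50.5  15.8  72.8]
balls r,ang,area [(np.float64(91.0), 217.4, 1318), (np.float64(90.2), 143.1, 1515)]
```

Emit:
{"name": "drive_tool", "arguments": {"steps": [[[0,0,0.4,0,0,0,0],[0,0,0.4,0,0,0,0]]]}}

```text
t: 58.3
position: [0.5567, -0.0766, 0.0741]
eef_rot: [0.715, 0.028, -0.031, -0.698]
contact_force: [-11.6, -24.5, -0.9]
grip_width: -0.0001
```

```bash
python3 - <<'E'
from h import *
st();print(hubpos());balls('w54.png')
E
```

```text
t58.30 p [ 0.5567 -0.0766  0.0741] R [[0.997, -0.003, -0.083], [0.083, -0.024, 0.996], [-0.005, -1.0, -0.024]] F [-11.6 -24.5  -0.9] g-0.0001 q [-0.274  0.376 -0.248  0.943 -0.024 -0.357]
[-53.   17.8  74.1]
balls r,ang,area [(np.float64(91.1), 217.4, 1271), (np.float64(90.1), 143.1, 1476)]
```

Emit:
{"name": "drive_tool", "arguments": {"steps": [[[0,0,-0.8,0.015,0,0,0],[0,-2,-1.5,0.02,0,0,0],[0,-5,-1.5,0.02,0,0,0],[-1,-9,-1.5,0.02,0,0,0],[-4,-12,-1.5,0.02,0,0,0],[-6,-13,0.5,0.02,0,0,0],[-9,-13,3.5,0.02,0,0,0],[-12,-13,6,0.02,0,0,0],[-12,-13,8,0.02,0,0,0],[-12,-13,8,0.02,0,0,0]]]}}

```text
t: 59.18
position: [0.4286, 0.0002, 0.205]
eef_rot: [0.707, 0.03, -0.031, -0.705]
contact_force: [-0.0, -0.1, -0.5]
grip_width: -0.0001
```

```bash
python3 - <<'E'
from h import *
s=st();print(hubpos());s,p,d=cap('wrist','w55.png')
print('stud home foot/top',proj('wrist',pr(2,380,35),s),proj('wrist',pr(2,380,95),s))
s2,p,d=cap('side','s5.png');cv2.imwrite('pics/c7.png',cv2.resize(p[100:260,240:440],None,fx=4,fy=3.75))
s2,p,d=cap('scene','sc5.png');cv2.imwrite('pics/c9.png',cv2.resize(p[170:290,250:450],None,fx=4,fy=4))
E
```

```text
t59.18 p [4.286e-01 2.000e-04 2.050e-01] R [[0.996, -0.001, -0.087], [0.087, -0.003, 0.996], [-0.001, -1.0, -0.003]] F [-0.  -0.1 -0.5] g-0.0001 q [-0.194  0.067 -0.306  1.199 -0.003 -0.28 ]
[-174.4  104.9  205. ]
stud home foot/top (np.float64(511.7767045637165), np.float64(297.9687837380741)) (np.float64(532.0449058041448), np.float64(323.41594881859993))
```

View pics/w55.png

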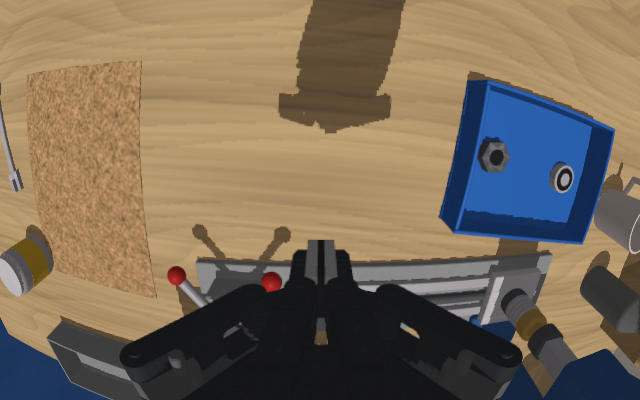

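View pics/c7.png

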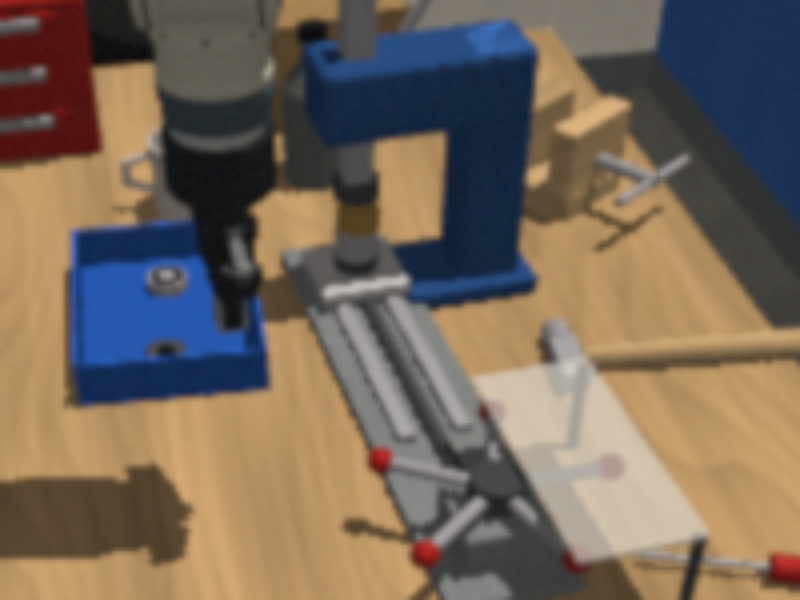

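View pics/c9.png

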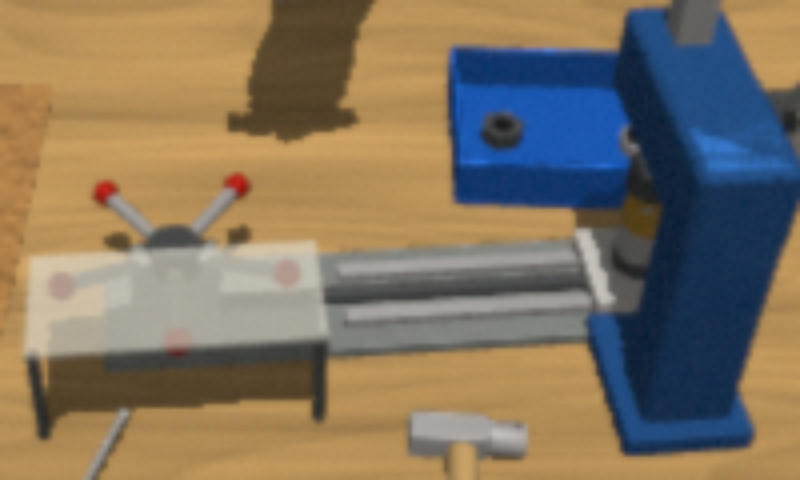

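```bash
python3 - <<'E'
from h import *
print(order.close_job());st()
E
```

```text
the job is handed in; nothing more can be done
None
the job is handed in; nothing more can be done
```

The job is done and handed in at about 59 s of the 210 s allowed. I wound the table out to its stop and threaded the spacer, all four washers and the brass bushing onto the stud in that order. Then I wound the table home with the star wheel.

- **Knocked part:** the spacer was knocked about 3 cm aside early in the run. I found its new place with the wrist camera and picked it up from there.
- **Home position:** the final push raised the force to about 27 N without turning the wheel. The near spokes stood at about 144° and 216°, which matches wheel angle 0.
- **Stack:** the last pictures show the stack upright on the stud under the ram, with dark spacer, bright washers and brass bushing on top. The mat is empty, and the nut and bearing are still in the bin.
- **Arm:** it was clear of everything and the wrist force read about zero.

Two early measurements disagreed. The scene and side cameras gave ring positions about 7–10 mm apart, and the stud appeared about 2 mm farther out in the wrist view than computed. I used the wrist camera for every pick and placement, and no check failed.

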